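Load the press fixture and lock its swing clamps with the key

TASK

Seat every loose aluminium insert flat and fully home in a pocket of the steel fixture, one to a pocket, in whichever pockets you like. Then take the orange T-key from its blue holder, push its square bit home into the hub of the clamp at each loaded pocket and turn it clockwise until the red arm lies over the middle of the insert, as far as it goes; turn the clamps with the key only, keeping gripper and arm off them. Finally stand the key back upright in its holder, fully down, and leave the other things on the bench where they are.

Things in the scene. Friction and masses are not known exactly. Their poses are not given: they have to be found in the camera images.
- insert1: A loose flat aluminium insert, 50 mm (its x) by 38 mm (its y) by 28 mm high (z), 0.14 kg, with a pale green top that has one blue and one brass dot. Origin: centre of its underside. Its lowest 3 mm taper in by 1.8 mm a side. It lies flat on the bench at any yaw. All inserts are alike, and either way round is right. None when absent.
- insert2: A loose flat aluminium insert, 50 mm (its x) by 38 mm (its y) by 28 mm high (z), 0.14 kg, with a pale green top that has one blue and one brass dot. Origin: centre of its underside. Its lowest 3 mm taper in by 1.8 mm a side. It lies flat on the bench at any yaw. All inserts are alike, and either way round is right. None when absent.
- insert3: A loose flat aluminium insert, 50 mm (its x) by 38 mm (its y) by 28 mm high (z), 0.14 kg, with a pale green top that has one blue and one brass dot. Origin: centre of its underside. Its lowest 3 mm taper in by 1.8 mm a side. It lies flat on the bench at any yaw. All inserts are alike, and either way round is right. None when absent.
- fixture: Steel fixture bolted to the bench: a plate 140 mm (x) by 320 mm (y), 30 mm thick, its top face at z = 0.030; its yaw varies. Origin: centre of its underside. Three pockets 52.4 mm (x) by 40.4 mm (y), 10 mm deep, side by side 100 mm apart along its y, each with one swing clamp 58 mm away towards the fixture's +x.
- pocket1 (a point): Centre of the flat floor of pocket 1, 10 mm below the plate's top; its axes are the fixture's. A seated insert's origin is at this point, and 18 mm of the insert stands above the plate. Any insert fits any pocket, long side along x.
- pocket2 (a point): Centre of the flat floor of pocket 2, 10 mm below the plate's top; its axes are the fixture's. A seated insert's origin is at this point, and 18 mm of the insert stands above the plate. Any insert fits any pocket, long side along x.
- pocket3 (a point): Centre of the flat floor of pocket 3, 10 mm below the plate's top; its axes are the fixture's. A seated insert's origin is at this point, and 18 mm of the insert stands above the plate. Any insert fits any pocket, long side along x.
- clamp1: Swing clamp of pocket 1: captive hub on a vertical axis with a red arm along its own +x. Origin: on the axis, at the plate's top. Open, the arm points along the fixture's -y (at the start up to 0.3 rad past that); it closes by turning clockwise seen from above until it points along the fixture's -x, over the pocket's centre; hard stop 0.05 rad beyond. Stiff (0.2 N m), stays where left.
- recess1 (a point): Centre of the floor of the square recess in the top of clamp 1's hub, on its axis, 22 mm above the plate: 18.4 mm square, 15 mm deep, sides along the clamp's x and y. The hub, 30 mm square on a round collar of 38 mm, ends 37 mm above the plate.
- clamp1_tip (a point): Underside of the black pad (18 mm across) near the end of clamp 1's arm, 58 mm from the axis. The arm is 16 mm wide, ends 67 mm from the axis and lies 20.7 to 31 mm above the plate: a fully seated insert (18 mm) passes under it, one that sits proud blocks it.
- clamp2: Swing clamp of pocket 2: captive hub on a vertical axis with a red arm along its own +x. Origin: on the axis, at the plate's top. Open, the arm points along the fixture's -y (at the start up to 0.3 rad past that); it closes by turning clockwise seen from above until it points along the fixture's -x, over the pocket's centre; hard stop 0.05 rad beyond. Stiff (0.2 N m), stays where left.
- recess2 (a point): Centre of the floor of the square recess in the top of clamp 2's hub, on its axis, 22 mm above the plate: 18.4 mm square, 15 mm deep, sides along the clamp's x and y. The hub, 30 mm square on a round collar of 38 mm, ends 37 mm above the plate.
- clamp2_tip (a point): Underside of the black pad (18 mm across) near the end of clamp 2's arm, 58 mm from the axis. The arm is 16 mm wide, ends 67 mm from the axis and lies 20.7 to 31 mm above the plate: a fully seated insert (18 mm) passes under it, one that sits proud blocks it.
- clamp3: Swing clamp of pocket 3: captive hub on a vertical axis with a red arm along its own +x. Origin: on the axis, at the plate's top. Open, the arm points along the fixture's -y (at the start up to 0.3 rad past that); it closes by turning clockwise seen from above until it points along the fixture's -x, over the pocket's centre; hard stop 0.05 rad beyond. Stiff (0.2 N m), stays where left.
- recess3 (a point): Centre of the floor of the square recess in the top of clamp 3's hub, on its axis, 22 mm above the plate: 18.4 mm square, 15 mm deep, sides along the clamp's x and y. The hub, 30 mm square on a round collar of 38 mm, ends 37 mm above the plate.
- clamp3_tip (a point): Underside of the black pad (18 mm across) near the end of clamp 3's arm, 58 mm from the axis. The arm is 16 mm wide, ends 67 mm from the axis and lies 20.7 to 31 mm above the plate: a fully seated insert (18 mm) passes under it, one that sits proud blocks it.
- key: T-key, 0.2 kg, upright in its holder at the start. Origin: centre of its tip (lower end), z up the shank. From the tip: 16 mm square bit for 32 mm, sides along its x and y (first 5 mm taper from 11 mm), 14 mm round shank, orange bar handle from 75 to 109 mm, 66 mm long (x), 18 mm thick (y). Drives at any quarter turn, with 0.17 rad of play each way.
- holder_seat (a point): Key holder: a blue block fixed to the bench, 60 x 60 mm, 45 mm high, with an 18.4 mm square hole 30 mm deep in the middle of its top. This point is the centre of the hole's floor, 15 mm above the bench, and the key's origin is here when it stands in its holder; x and y run along the sides of block and hole.
- oil: Bystander, to be left alone: upright amber oil bottle, 48 mm across, 120 mm tall, with a red cap. Origin: centre of its underside.
- vblock: Bystander, to be left alone: dark steel V-block, 60 x 45 x 36 mm. Origin: centre of its underside.
- fitting: Bystander, to be left alone: brass pipe fitting in a blue plastic cap, 28 mm across, 34 mm tall. Origin: centre of its underside.
- screwdriver: Bystander, to be left alone: screwdriver with a green handle, lying flat.
- parallel: Bystander, to be left alone: flat steel parallel bar, 110 x 22 x 14 mm. Origin: centre of its underside.
- slug: Bystander, to be left alone: upright round steel slug, 32 mm across, 50 mm tall. Origin: centre of its underside.

How it is judged (in metres and radians):
On the way, in this order (a step that is already met when the one before it is completed fails the run):
1. every insert is seated in a pocket (((horizontal distance between insert1 and pocket1 below 0.004 m and z of insert1 in the frame of pocket1 between -0.004 and 0.0025 m and angle between insert1's own z axis and vertical below 0.05 rad and angle between the x axis of insert1 and the x axis of pocket1, either way round below 0.08 rad) or (horizontal distance between insert1 and pocket2 below 0.004 m and z of insert1 in the frame of pocket2 between -0.004 and 0.0025 m and angle between insert1's own z axis and vertical below 0.05 rad and angle between the x axis of insert1 and the x axis of pocket2, either way round below 0.08 rad) or (horizontal distance between insert1 and pocket3 below 0.004 m and z of insert1 in the frame of pocket3 between -0.004 and 0.0025 m and angle between insert1's own z axis and vertical below 0.05 rad and angle between the x axis of insert1 and the x axis of pocket3, either way round below 0.08 rad)) and ((horizontal distance between insert2 and pocket1 below 0.004 m and z of insert2 in the frame of pocket1 between -0.004 and 0.0025 m and angle between insert2's own z axis and vertical below 0.05 rad and angle between the x axis of insert2 and the x axis of pocket1, either way round below 0.08 rad) or (horizontal distance between insert2 and pocket2 below 0.004 m and z of insert2 in the frame of pocket2 between -0.004 and 0.0025 m and angle between insert2's own z axis and vertical below 0.05 rad and angle between the x axis of insert2 and the x axis of pocket2, either way round below 0.08 rad) or (horizontal distance between insert2 and pocket3 below 0.004 m and z of insert2 in the frame of pocket3 between -0.004 and 0.0025 m and angle between insert2's own z axis and vertical below 0.05 rad and angle between the x axis of insert2 and the x axis of pocket3, either way round below 0.08 rad)) and ((horizontal distance between insert3 and pocket1 below 0.004 m and z of insert3 in the frame of pocket1 between -0.004 and 0.0025 m and angle between insert3's own z axis and vertical below 0.05 rad and angle between the x axis of insert3 and the x axis of pocket1, either way round below 0.08 rad) or (horizontal distance between insert3 and pocket2 below 0.004 m and z of insert3 in the frame of pocket2 between -0.004 and 0.0025 m and angle between insert3's own z axis and vertical below 0.05 rad and angle between the x axis of insert3 and the x axis of pocket2, either way round below 0.08 rad) or (horizontal distance between insert3 and pocket3 below 0.004 m and z of insert3 in the frame of pocket3 between -0.004 and 0.0025 m and angle between insert3's own z axis and vertical below 0.05 rad and angle between the x axis of insert3 and the x axis of pocket3, either way round below 0.08 rad))), for 0.2 s.
2. the key's bit is home in the recess of a clamp (((horizontal distance between key and recess1 below 0.004 m and z of key in the frame of recess1 below 0.006 m and angle between key's own z axis and vertical below 0.12 rad) or (horizontal distance between key and recess2 below 0.004 m and z of key in the frame of recess2 below 0.006 m and angle between key's own z axis and vertical below 0.12 rad) or (horizontal distance between key and recess3 below 0.004 m and z of key in the frame of recess3 below 0.006 m and angle between key's own z axis and vertical below 0.12 rad))), for 0.1 s.
3. the clamp of every loaded pocket lies over its insert (horizontal distance between any of clamp1_tip, clamp2_tip, clamp3_tip and insert1 below 0.012 m and horizontal distance between any of clamp1_tip, clamp2_tip, clamp3_tip and insert2 below 0.012 m and horizontal distance between any of clamp1_tip, clamp2_tip, clamp3_tip and insert3 below 0.012 m), for 0.2 s.
At the end, for the whole second after the job is handed in: Each insert present seated in a pocket (within 4 mm sideways, 2.5 mm height, 0.05 rad tilt, 0.08 rad square), that clamp's pad within 12 mm (0.2 rad) of over its centre; key fully down in its holder (5 mm sideways, 4 mm height, 0.12 rad); at rest. Clamps of empty pockets: either way (((horizontal distance between insert1 and pocket1 below 0.004 m and z of insert1 in the frame of pocket1 between -0.004 and 0.0025 m and angle between insert1's own z axis and vertical below 0.05 rad and angle between the x axis of insert1 and the x axis of pocket1, either way round below 0.08 rad and horizontal distance between clamp1_tip and insert1 below 0.012 m) or (horizontal distance between insert1 and pocket2 below 0.004 m and z of insert1 in the frame of pocket2 between -0.004 and 0.0025 m and angle between insert1's own z axis and vertical below 0.05 rad and angle between the x axis of insert1 and the x axis of pocket2, either way round below 0.08 rad and horizontal distance between clamp2_tip and insert1 below 0.012 m) or (horizontal distance between insert1 and pocket3 below 0.004 m and z of insert1 in the frame of pocket3 between -0.004 and 0.0025 m and angle between insert1's own z axis and vertical below 0.05 rad and angle between the x axis of insert1 and the x axis of pocket3, either way round below 0.08 rad and horizontal distance between clamp3_tip and insert1 below 0.012 m)) and ((horizontal distance between insert2 and pocket1 below 0.004 m and z of insert2 in the frame of pocket1 between -0.004 and 0.0025 m and angle between insert2's own z axis and vertical below 0.05 rad and angle between the x axis of insert2 and the x axis of pocket1, either way round below 0.08 rad and horizontal distance between clamp1_tip and insert2 below 0.012 m) or (horizontal distance between insert2 and pocket2 below 0.004 m and z of insert2 in the frame of pocket2 between -0.004 and 0.0025 m and angle between insert2's own z axis and vertical below 0.05 rad and angle between the x axis of insert2 and the x axis of pocket2, either way round below 0.08 rad and horizontal distance between clamp2_tip and insert2 below 0.012 m) or (horizontal distance between insert2 and pocket3 below 0.004 m and z of insert2 in the frame of pocket3 between -0.004 and 0.0025 m and angle between insert2's own z axis and vertical below 0.05 rad and angle between the x axis of insert2 and the x axis of pocket3, either way round below 0.08 rad and horizontal distance between clamp3_tip and insert2 below 0.012 m)) and ((horizontal distance between insert3 and pocket1 below 0.004 m and z of insert3 in the frame of pocket1 between -0.004 and 0.0025 m and angle between insert3's own z axis and vertical below 0.05 rad and angle between the x axis of insert3 and the x axis of pocket1, either way round below 0.08 rad and horizontal distance between clamp1_tip and insert3 below 0.012 m) or (horizontal distance between insert3 and pocket2 below 0.004 m and z of insert3 in the frame of pocket2 between -0.004 and 0.0025 m and angle between insert3's own z axis and vertical below 0.05 rad and angle between the x axis of insert3 and the x axis of pocket2, either way round below 0.08 rad and horizontal distance between clamp2_tip and insert3 below 0.012 m) or (horizontal distance between insert3 and pocket3 below 0.004 m and z of insert3 in the frame of pocket3 between -0.004 and 0.0025 m and angle between insert3's own z axis and vertical below 0.05 rad and angle between the x axis of insert3 and the x axis of pocket3, either way round below 0.08 rad and horizontal distance between clamp3_tip and insert3 below 0.012 m)) and linear speed of each of insert1, insert2, insert3, key below 0.02 m/s and horizontal distance between key and holder_seat below 0.005 m and z of key in the frame of holder_seat below 0.004 m and angle between key's own z axis and vertical below 0.12 rad); the robot touches nothing.
It fails at once if the gripper or arm pushes on a clamp (the clamps are turned with the key only) (contact force between any of the fingers, the arm and clamp1 above 4 N or contact force between any of the fingers, the arm and clamp2 above 4 N or contact force between any of the fingers, the arm and clamp3 above 4 N).
It fails at once if a bystander is moved more than 30 mm (distance of any of oil, vblock, fitting, screwdriver, parallel, slug from where it was at the start of the episode above 0.03 m).
Of insert1, insert2, insert3 only 2 to 3 are there at a start; the rules pass over those that are not, and their reading is None.
At some moment in a run one of insert1, insert2, insert3 may be knocked a few centimetres aside while the robot is not near it.
It also fails if it takes over 210 s, if anything falls off the work surface, if the arm or the gripper's body presses on something with over 40 N, if the wrist force passes 120 N, or if a joint passes its speed limit or range.

ROBOT

A 6-joint arm with a two-finger parallel gripper is mounted at the origin on the work surface. World frame = base frame: x ahead of the robot, y to its left, z up, the work surface at z = 0. Lengths are in m, angles in degrees, forces in N, time in s.
With the tool pointing down it reaches from about 0.375 to 0.975 m from the base axis. Payload 3.8 kg.
Tool frame: the origin (TCP) lies on the centre line of the jaws, within the pads' length; the fingertips stand 8 mm ahead of it and the grasp point (between the pads) lies 11 mm behind it; z points along the fingers, y is the line along which they close (so a half turn about z gives the same grasp; the last joint's range is limited). The gripper opens to 85 mm and grips with 20 to 120 N. Pads are 22 mm wide; open, the fingers measure 114 mm over their backs; the gripper's body (76 mm by 85 mm) begins 54 mm behind the grasp point. The pads swing forward as they close: fully open they stand 13 mm farther back than shut.
Start: joints at [61.427, 15.12, 91.902, -0, 72.978, -2.114], TCP at [0.301, 0.604, 0.239] pointing down, gripper open.
Joint ranges: [-150.88, 150.88], [-54.13, 125.18], [17.81, 147.31], [-75.09, 255.09], [0, 152.58], [-146.25, 146.25]. Speed limits (degrees/s): [147.25, 147.25, 180, 180, 180, 180].

INTERFACE

Orientations are given as a 3x3 rotation matrix whose columns are the frame's x, y, z axes.
In Python, from plant import state, capture, camera_params, hand_in, find_in, regions_of, place_of gives the robot as it stands.
- The arm moves only by the tool servo_tool, never from a script. Its argument "plan" is a list of rows, each an object of numbers: "tx", "ty", "tz": the shift along the world's x, y, z in m; "turn": the turn about the world's z in rad; "jaw": the opening, from 0 (shut) to 1 (fully open). In form: [{"tx": .., "ty": .., "tz": .., "turn": .., "jaw": ..}, ...]. A call has 1 to 20 rows; each row is the pose to reach, as a shift and turn from the pose commanded when the call began; what a row does not reach only later rows make up. A row lasts 1/8 s, in which the tool goes at most 62.5 mm and 10.7 degrees, less where a joint would pass 70% of its speed; a pose out of reach is approached as far as the arm can. A call with a gripper value outside its range is refused whole. The fingers move at their own pace and stop on an object; "squeeze" is the grip in N (left out, the last holds). Time passes only in rows, so rows that repeat a pose let the fingers close. It gives the time, the measured TCP pose, the force, the opening and the grip force at its end, in the units of the state.
- state(): the state, without advancing time (a new reading comes with each control period).
- capture(name): name is "side" or "top" or "wrist"; returns (picture, depth): 420x560x3 uint8, red, green, blue; 420x560 float32, m along the optical axis (not along the pixel's ray), 0 where there is no reading.
- camera_params(name): a dict with "intrinsics" (3x3 intrinsics, pixels), "dist_coeffs" ([k1, k2, p1, p2, k3] as OpenCV has them; the pictures are not rectified), "world_from_camera" (4x4, takes a point from camera to world coordinates). Camera axes: x right, y up, looking along -z (the intrinsics and any distortion apply to the point x, -y, -z); pixel columns grow to the right and rows downward; lengths in m; the calibration is good to about 2 mm. A picture is of the moment at which its call begins: read the wrist's pose just before it. camera_params takes no time and is no camera call; for the wrist camera it gives the pose at the moment of the call.
- hand_in(): hands the job in; it is judged then, once.
Trained networks look in the newest picture that a camera, given by its name, has taken for a name from the list of things; names that differ only in an ending like _2 or _b are one class to them, and where a whole thing is asked for, a point or a joint stands for the part that bears it (a point fixed in the world has none). Each returns a list of dicts, best first, with "p" (0 to 1); they miss things now and then, are a little off and sometimes report something else, mostly with a low value. They report only what shows in the picture. A call takes as long as a camera call.
- find_in(target, camera): "at" ([x, y, z] in m, in world coordinates, good to about 4 mm: the middle of the surface that is visible of it).
- regions_of(target, camera): "region" (420x560 bool, what is visible of it).
- place_of(target, camera): "at" ([x, y, z] in m, in world coordinates, good to about 4 mm: a listed point, or the origin of a listed thing).
The state is a dict: "clock": time; "q": joint angles; "joint_velocities": joint speeds; "effort": joint torques, N m; "tool_pos": TCP position; "tcp_rot": TCP orientation; "wrist_force": force on the tool from outside, world axes, zero at the start; "wrist_torque": the same for the moment, N m; "finger_gap": opening from 0.0 (shut) to 1.0 (fully open); "grasp_force": force on a finger pad.
Only numpy, scipy, OpenCV 4.12 (cv2) and the standard library are available. Lean on these libraries where they do the work, as an engineer would, in place of code of your own. Each camera call takes 0.05 s, during which the arm holds its last target. There are 200 camera calls.

## Working session

There is one attempt and no reset: what is moved stays moved. The work goes in short steps, Python scripts to look and compute and a tool call to move; the robot and the scene stay as the last step left them, time stands still between calls to the robot, and variables do not carry over. Pictures are saved under pics/ and viewed, at most 14 in all, crops included, and the job is handed in when it is done.

Besides the shell and the picture viewer there is one more tool, called as name(argument=value, ...) on one line, values as JSON. servo_tool: Moves the arm, as the interface text tells. Its arguments: {"type":"object","properties":{"plan":{"type":"array"},"squeeze":{"type":"number"}},"required":["plan"]}

```bash
ls; mkdir -p pics
cat > h.py <<'E'
import numpy as np, cv2
from plant import *
def cap(n,save=None):
    P=camera_params(n); im,d=capture(n)
    if save: cv2.imwrite('pics/'+save,im[:,:,::-1])
    return im,d,P
def cloud(d,P):
    K=np.array(P['intrinsics'],float);D=np.array(P['dist_coeffs'],float);T=np.array(P['world_from_camera'])
    h,w=d.shape;u,v=np.meshgrid(np.arange(w),np.arange(h))
    n=cv2.undistortPoints(np.stack([u,v],-1).reshape(-1,1,2).astype(np.float64),K,D).reshape(h,w,2)
    c=np.stack([n[...,0]*d,-n[...,1]*d,-d],-1)
    X=c@T[:3,:3].T+T[:3,3]; X[d<=0]=np.nan
    return X
def rect(X,m):
    p=X[m][:,:2]; p=p[~np.isnan(p).any(1)]
    return cv2.minAreaRect((p*1000).astype(np.float32))
E
python3 - <<'E'
from h import *
s=state();print(s)
for n in ('top','side'):
    im,d,P=cap(n,n+'0.png');X=cloud(d,P);np.save(n+'.npy',X)
    print(n,P['world_from_camera'],np.nanmin(X,(0,1)),np.nanmax(X,(0,1)))
for t in ['insert1','fixture','pocket1','recess1','clamp1_tip','key','holder_seat','oil','vblock','fitting','slug','parallel','screwdriver']:
    print(t,[(np.round(r['at'],4).tolist(),round(r['p'],2)) for r in place_of(t,'top')])
E
```

```text
pics
{'clock': 0.0, 'q': array([ 6.14262538e+01,  1.51715796e+01,  9.19824789e+01, -7.18046916e-04,
        7.29791696e+01, -2.11418528e+00]), 'joint_velocities': array([-0.08059412,  0.0612076 ,  0.04910097, -0.08539796,  0.04926177,
       -0.08188218]), 'effort': array([ 2.94897793e-03, -5.15115809e+01, -3.67313218e+01, -1.44057440e-04,
        1.31374178e-02,  8.64453682e-06]), 'tool_pos': array([0.3004105 , 0.60364507, 0.23792202]), 'tcp_rot': array([[-8.95250663e-01,  4.45561485e-01, -1.10162657e-03],
       [ 4.45562841e-01,  8.95248324e-01, -2.04778539e-03],
       [ 7.38150406e-05, -2.32412509e-03, -9.99997296e-01]]), 'wrist_force': array([ 0.23718617, -0.8778427 ,  0.20502086]), 'wrist_torque': array([-0.04773161, -0.00196672,  0.02047541]), 'grasp_force': 0.0, 'finger_gap': 0.9985551239427694}
top [[-0.01820646  0.99722104 -0.0722407   0.45164586]
 [-0.99961027 -0.01662554  0.02242543 -0.0205568 ]
 [ 0.02116207  0.07262083  0.99713509  1.10175165]
 [ 0.          0.          0.          1.        ]] [-0.2849528  -1.42154756 -0.76907198] [1.36212679 1.15437264 0.15414616]
si
[... 519 characters left out ...]
1, 0.0901, 0.0531], 0.38)]
recess1 [([0.6256, 0.0937, 0.0538], 0.87), ([0.6153, 0.1926, 0.0486], 0.82), ([0.6288, -0.0051, 0.0535], 0.57)]
clamp1_tip [([0.633, -0.0608, 0.0517], 0.9), ([0.585, 0.0862, -0.002], 0.65), ([0.4609, -0.1219, 0.005], 0.62), ([0.6237, 0.036, 0.0526], 0.29)]
key [([0.6877, -0.1621, 0.013], 0.64)]
holder_seat [([0.6872, -0.1598, 0.0134], 0.92)]
oil [([0.6648, -0.2796, -0.0001], 0.64), ([0.5652, 0.0903, 0.0185], 0.46)]
vblock [([0.6073, -0.3672, -0.0012], 0.77)]
fitting [([0.3975, 0.0004, 0.0026], 0.66)]
slug [([0.5587, -0.4648, -0.0001], 0.58)]
parallel [([0.4989, 0.4039, 0.0005], 0.68)]
screwdriver [([0.3679, 0.2714, -0.0033], 0.84), ([0.6255, 0.0921, 0.0539], 0.64)]
```

View pics/top0.png

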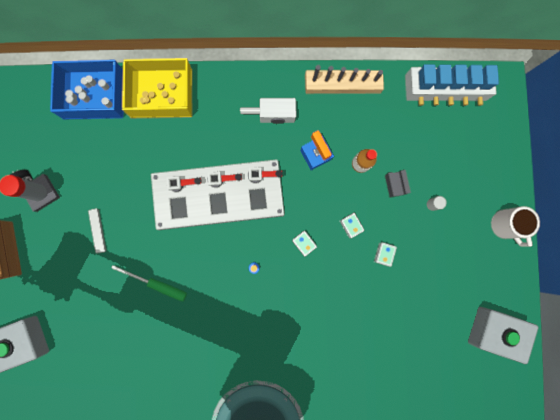

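Run:
```python
from h import *
X=np.load('top.npy');z=X[...,2];im=cv2.imread('pics/top0.png')
def blobs(lo,hi,mn,box=(0.3,0.85,-0.5,0.5)):
    m=(z>lo)&(z<hi)&(X[...,0]>box[0])&(X[...,0]<box[1])&(X[...,1]>box[2])&(X[...,1]<box[3])
    n,l,st,c=cv2.connectedComponentsWithStats(m.astype(np.uint8))
    for i in range(1,n):
        if st[i,4]>mn:
            r=rect(X,l==i);print(lo,hi,np.round(r[0],1),np.round(r[1],1),round(r[2],1),st[i,4],np.round(c[i]),'z',round(float(np.nanmedian(z[l==i])),4))
blobs(.022,.034,60); blobs(.024,.035,200); blobs(.06,.075,8); blobs(.1,.14,20); blobs(.04,.05,60)
hsv=cv2.cvtColor(im,cv2.COLOR_BGR2HSV)
m=(z>0)&(z<.1)
print(np.nanmedian(z[(z<.01)&(z>-.01)]))
```

```text
0.022 0.034 [ 825.4 -452.2] [88.5 31. ] 81.1 125 [426.  98.] z 0.0282
0.022 0.034 [796.9 410. ] [ 51.5 167.1] 18.6 119 [ 95. 113.] z 0.0279
0.022 0.034 [800.3   6.8] [48.7 16.9] 88.5 119 [249. 110.] z 0.0297
0.022 0.034 [584.7  91.2] [141.2 319.3] 5.4 5031 [216. 196.] z 0.0296
0.022 0.034 [ 500.  -248.1] [50.3 38.6] 28.3 306 [352. 226.] z 0.0276
0.022 0.034 [ 456.6 -125.3] [50.1 37.8] 37.2 303 [304. 244.] z 0.0278
0.022 0.034 [ 428.1 -330.5] [37.3 50.4] 71.0 285 [386. 254.] z 0.0279
0.022 0.034 [349.7 221.9] [98.3 20.6] 66.5 257 [166. 289.] z 0.0245
0.024 0.035 [584.7  91.2] [141.2 319.3] 5.4 5013 [216. 196.] z 0.0297
0.024 0.035 [ 500.1 -248.3] [50.2 38.3] 28.1 297 [352. 226.] z 0.0276
0.024 0.035 [ 456.8 -125.1] [49.6 37.8] 37.2 293 [304. 244.] z 0.0279
0.024 0.035 [ 428.1 -330.5] [37.3 50.4] 71.0 277 [386. 254.] z 0.0279
0.06 0.075 [ 844.  -437.2] [29.2  5.6] 79.9 34 [425.  87.] z 0.0668
0.06 0.075 [ 844.7 -478.6] [29.9  5.4] 79.8 30 [441.  87.] z 0.0666
0.06 0.075 [821.3 419. ] [161.5  58.2] 89.7 333 [ 83. 105.] z 0.0683
0.06 0.075 [820.3 238.5] [160.6  57.4] 89.5 288 [153. 104.]
[... 263 characters left out ...]
78.] z 0.0661
0.06 0.075 [609.9 194.2] [30.8 32.5] 5.8 113 [173. 183.] z 0.0664
0.06 0.075 [614.9 134.3] [16.8  9. ] 16.6 19 [198. 181.] z 0.0616
0.06 0.075 [619.4  37.7] [17.2 10. ] 88.8 20 [238. 177.] z 0.0618
0.1 0.14 [ 686.2 -162.2] [65.2 19.1] 26.9 273 [321. 145.] z 0.1222
0.1 0.14 [ 661.4 -279.1] [22.  21.8] 84.2 89 [371. 155.] z 0.1186
0.04 0.05 [ 840.7 -454.8] [17.3 89.8] 0.9 166 [428.  92.] z 0.0475
0.04 0.05 [797.4 -64.2] [88.4 54.7] 88.9 482 [277. 108.] z 0.0483
0.04 0.05 [794.  418.3] [155.9   2.7] 89.2 78 [ 84. 113.] z 0.045
0.04 0.05 [ 686.2 -161.8] [59.9 60.4] 27.4 311 [313. 154.] z 0.0445
0.04 0.05 [ 551.8 -465.1] [32. 29.] 77.8 106 [439. 203.] z 0.0479
-0.0001602928795498837
```

The top view shows all three inserts, near pixels (304,244), (352,226) and (386,254). The fixture is at (216,196) with yaw 5.4°, and the key and its holder are at (318,148). Measured sizes and heights match the given values. Next I move over insert A and check the wrist camera's calibration there.

servo_tool(plan=[{"tx":0.156,"ty":-0.729,"tz":-0.02,"turn":-2.03,"jaw":1},{"tx":0.156,"ty":-0.729,"tz":-0.02,"turn":-2.03,"jaw":1},{"tx":0.156,"ty":-0.729,"tz":-0.02,"turn":-2.03,"jaw":1},{"tx":0.156,"ty":-0.729,"tz":-0.02,"turn":-2.03,"jaw":1},{"tx":0.156,"ty":-0.729,"tz":-0.02,"turn":-2.03,"jaw":1},{"tx":0.156,"ty":-0.729,"tz":-0.02,"turn":-2.03,"jaw":1},{"tx":0.156,"ty":-0.729,"tz":-0.02,"turn":-2.03,"jaw":1},{"tx":0.156,"ty":-0.729,"tz":-0.02,"turn":-2.03,"jaw":1},{"tx":0.156,"ty":-0.729,"tz":-0.02,"turn":-2.03,"jaw":1},{"tx":0.156,"ty":-0.729,"tz":-0.02,"turn":-2.03,"jaw":1},{"tx":0.156,"ty":-0.729,"tz":-0.02,"turn":-2.03,"jaw":1},{"tx":0.156,"ty":-0.729,"tz":-0.02,"turn":-2.03,"jaw":1},{"tx":0.156,"ty":-0.729,"tz":-0.02,"turn":-2.03,"jaw":1},{"tx":0.156,"ty":-0.729,"tz":-0.02,"turn":-2.03,"jaw":1},{"tx":0.156,"ty":-0.729,"tz":-0.02,"turn":-2.03,"jaw":1},{"tx":0.156,"ty":-0.729,"tz":-0.02,"turn":-2.03,"jaw":1}])

```text
clock: 2.75
tool_pos: [0.4567, -0.1234, 0.2194]
tcp_rot: [[0.795, 0.607, 0.0], [0.607, -0.795, 0.0], [0.0, 0.0, -1.0]]
wrist_force: [-0.8, 0.0, -0.2]
finger_gap: 0.999
grasp_force: 0.0
```

```bash
cat >> h.py <<'E'
def yang():
    R=state()['tcp_rot'];return np.degrees(np.arctan2(R[1,1],R[0,1]))
def blobs(X,lo,hi,mn,box=(0.3,0.85,-0.5,0.5)):
    z=X[...,2];o=[]
    m=(z>lo)&(z<hi)&(X[...,0]>box[0])&(X[...,0]<box[1])&(X[...,1]>box[2])&(X[...,1]<box[3])
    n,l,st,c=cv2.connectedComponentsWithStats(m.astype(np.uint8))
    for i in range(1,n):
        if st[i,4]>mn:
            r=rect(X,l==i);o.append(r)
            print(np.round(r[0],1),np.round(r[1],1),round(r[2],1),st[i,4],np.round(c[i]),'z',round(float(np.nanmedian(z[l==i])),4))
    return o
E
python3 - <<'E'
from h import *
s=state();print(s['clock'],s['tool_pos'],yang(),s['q'])
im,d,P=cap('wrist','w1.png');X=cloud(d,P)
print(P['world_from_camera'])
blobs(X,.02,.035,300)
E
```

```text
2.75 [ 0.45670221 -0.12338583  0.21935552] -52.63886697547681 [-1.81411976e+01 -6.36177496e+00  1.17077427e+02  8.31908891e-03
  6.92755732e+01  3.44947258e+01]
[[ 6.06770908e-01  7.65508161e-01  2.14070833e-01  5.09826903e-01]
 [-7.94876544e-01  5.84153170e-01  1.64122983e-01 -8.09422958e-02]
 [ 5.87327532e-04 -2.69744936e-01  9.62931630e-01  3.54660555e-01]
 [ 0.00000000e+00  0.00000000e+00  0.00000000e+00  1.00000000e+00]]
[571.    8.7] [ 96.3 156.9] 5.7 9794 [253.  32.] z 0.0303
[ 661.5 -164.9] [70.5 31.8] 85.7 593 [443.  36.] z 0.0277
[ 655.5 -266.7] [48.5 22.2] 34.8 500 [510. 116.] z 0.028
[ 458.5 -125. ] [49.8 37.5] 37.0 1721 [280. 185.] z 0.0291
[ 602.4 -346.9] [61.5 12.4] 20.4 672 [529. 203.] z 0.0278
[ 501.3 -247.1] [50.5 38.9] 28.2 1700 [392. 221.] z 0.0291
[ 603.5 -379.4] [49.5  5.5] 12.8 472 [547. 225.] z 0.0268
```

View pics/w1.png

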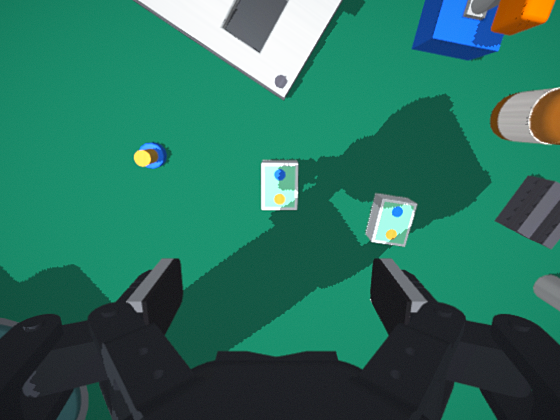

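The wrist view shows insert A centred at (280,185), between the fingers. I'll rotate the tool to calibrate the camera's offset.

servo_tool(plan=[{"tx":0,"turn":2.5,"jaw":1},{"tx":0,"turn":2.5},{"tx":0,"turn":2.5},{"tx":0,"turn":2.5},{"tx":0,"turn":2.5},{"tx":0,"turn":2.5},{"tx":0,"turn":2.5},{"tx":0,"turn":2.5},{"tx":0,"turn":2.5},{"tx":0,"turn":2.5},{"tx":0,"turn":2.5},{"tx":0,"turn":2.5},{"tx":0,"turn":2.5},{"tx":0,"turn":2.5},{"tx":0,"turn":2.5},{"tx":0,"turn":2.5}])

```text
invalid input
```

Run:
```python
from h import *
s=state();print(s['clock'],s['tool_pos'],yang(),s['q'])
im,d,P=cap('wrist');X=cloud(d,P)
blobs(X,.02,.035,300,(.3,.6,-.4,-.06))
im,d,P=cap('top');X=cloud(d,P)
blobs(X,.022,.035,200,(.3,.6,-.4,-.06))
```

```text
2.8 [ 0.45675181 -0.12352904  0.21940578] -52.647133014468736 [-1.81546960e+01 -6.35786635e+00  1.17068495e+02  6.63681870e-03
  6.92749505e+01  3.44900882e+01]
[565.  -64.2] [70.  13.8] 4.8 929 [297.  63.] z 0.0307
[ 458.5 -125.1] [50.1 37.4] 37.0 1716 [279. 185.] z 0.0291
[ 501.4 -246.9] [50.1 38.4] 28.3 1690 [392. 221.] z 0.0291
```

servo_tool(plan=[{"tx":0,"ty":0,"tz":0,"turn":2.5,"jaw":1},{"tx":0,"ty":0,"tz":0,"turn":2.5,"jaw":1},{"tx":0,"ty":0,"tz":0,"turn":2.5,"jaw":1},{"tx":0,"ty":0,"tz":0,"turn":2.5,"jaw":1},{"tx":0,"ty":0,"tz":0,"turn":2.5,"jaw":1},{"tx":0,"ty":0,"tz":0,"turn":2.5,"jaw":1},{"tx":0,"ty":0,"tz":0,"turn":2.5,"jaw":1},{"tx":0,"ty":0,"tz":0,"turn":2.5,"jaw":1},{"tx":0,"ty":0,"tz":0,"turn":2.5,"jaw":1},{"tx":0,"ty":0,"tz":0,"turn":2.5,"jaw":1},{"tx":0,"ty":0,"tz":0,"turn":2.5,"jaw":1},{"tx":0,"ty":0,"tz":0,"turn":2.5,"jaw":1},{"tx":0,"ty":0,"tz":0,"turn":2.5,"jaw":1},{"tx":0,"ty":0,"tz":0,"turn":2.5,"jaw":1},{"tx":0,"ty":0,"tz":0,"turn":2.5,"jaw":1},{"tx":0,"ty":0,"tz":0,"turn":2.5,"jaw":1}])

```text
clock: 4.9
tool_pos: [0.4568, -0.1245, 0.2193]
tcp_rot: [[-1.0, -0.008, 0.0], [-0.008, 1.0, -0.0], [-0.0, -0.0, -1.0]]
wrist_force: [-0.1, -0.8, 0.1]
finger_gap: 1.001
grasp_force: 0.0
```

Run:
```python
from h import *
s=state();print(s['clock'],s['tool_pos'],yang(),s['q'])
im,d,P=cap('wrist');X=cloud(d,P)
blobs(X,.02,.035,300,(.3,.6,-.4,-.06))
```

```text
4.9 [ 0.45675908 -0.12450075  0.21929869] 90.43079020444611 [-1.82606756e+01 -6.31362310e+00  1.17040573e+02 -1.75850569e-03
  6.92706171e+01 -1.08690843e+02]
[ 426.7 -330. ] [39.7 51.2] 72.0 2162 [ 76. 157.] z 0.029
[ 458.3 -124.4] [50.1 38.3] 37.1 1721 [276. 189.] z 0.029
[ 501.6 -247.2] [50.4 39.9] 28.7 1707 [163. 226.] z 0.0291
[564.5 -66.7] [70.5 13.4] 0.0 604 [327. 277.] z 0.0306
```

Two wrist yaws 143° apart agree within 0.7 mm, so the wrist camera is reliable. The top camera reads about 1.7 mm low in x. Now I grasp insert A.

servo_tool(plan=[{"tx":0.001,"ty":0,"tz":-0.05,"turn":-2.5,"jaw":1},{"tx":0.001,"ty":0,"tz":-0.1,"turn":-2.5,"jaw":1},{"tx":0.001,"ty":0,"tz":-0.1,"turn":-2.5,"jaw":1},{"tx":0.001,"ty":0,"tz":-0.1,"turn":-2.5,"jaw":1},{"tx":0.001,"ty":0,"tz":-0.1,"turn":-2.5,"jaw":1},{"tx":0.001,"ty":0,"tz":-0.1,"turn":-2.5,"jaw":1},{"tx":0.001,"ty":0,"tz":-0.1,"turn":-2.5,"jaw":1},{"tx":0.001,"ty":0,"tz":-0.1,"turn":-2.5,"jaw":1},{"tx":0.001,"ty":0,"tz":-0.1,"turn":-2.5,"jaw":1},{"tx":0.001,"ty":0,"tz":-0.1,"turn":-2.5,"jaw":1},{"tx":0.001,"ty":0,"tz":-0.1,"turn":-2.5,"jaw":1},{"tx":0.001,"ty":0,"tz":-0.1,"turn":-2.5,"jaw":1},{"tx":0.001,"ty":0,"tz":-0.1,"turn":-2.5,"jaw":1},{"tx":0.001,"ty":0,"tz":-0.1,"turn":-2.5,"jaw":1},{"tx":0.001,"ty":0,"tz":-0.15,"turn":-2.5,"jaw":1},{"tx":0.001,"ty":0,"tz":-0.18,"turn":-2.5,"jaw":1},{"tx":0.001,"ty":0,"tz":-0.2,"turn":-2.5,"jaw":1},{"tx":0.001,"ty":0,"tz":-0.2,"turn":-2.5,"jaw":1},{"tx":0.001,"ty":0,"tz":-0.2,"turn":-2.5,"jaw":1}])

```text
clock: 7.32
tool_pos: [0.4585, -0.1249, 0.02]
tcp_rot: [[0.796, 0.605, 0.001], [0.605, -0.796, -0.0], [0.001, 0.001, -1.0]]
wrist_force: [0.2, -0.3, -0.4]
finger_gap: 1.003
grasp_force: 0.0
```

servo_tool(plan=[{"tx":0,"ty":0,"tz":0,"turn":0,"jaw":0},{"tx":0,"ty":0,"tz":0,"turn":0,"jaw":0},{"tx":0,"ty":0,"tz":0,"turn":0,"jaw":0},{"tx":0,"ty":0,"tz":0,"turn":0,"jaw":0},{"tx":0,"ty":0,"tz":0,"turn":0,"jaw":0},{"tx":0,"ty":0,"tz":0,"turn":0,"jaw":0},{"tx":0,"ty":0,"tz":0,"turn":0,"jaw":0},{"tx":0,"ty":0,"tz":0,"turn":0,"jaw":0}], squeeze=50)

```text
clock: 8.32
tool_pos: [0.4585, -0.125, 0.0202]
tcp_rot: [[0.796, 0.605, 0.001], [0.605, -0.796, -0.0], [0.001, 0.001, -1.0]]
wrist_force: [-1.4, 0.1, 6.7]
finger_gap: 0.426
grasp_force: 51.6
```

servo_tool(plan=[{"tx":0,"ty":0,"tz":0.06,"turn":0,"jaw":0},{"tx":0,"ty":0,"tz":0.12,"turn":0,"jaw":0},{"tx":0.03,"ty":0.05,"tz":0.16,"turn":-0.1,"jaw":0},{"tx":0.106,"ty":0.215,"tz":0.2,"turn":-0.557,"jaw":0},{"tx":0.106,"ty":0.215,"tz":0.2,"turn":-0.557,"jaw":0},{"tx":0.106,"ty":0.215,"tz":0.2,"turn":-0.557,"jaw":0},{"tx":0.106,"ty":0.215,"tz":0.2,"turn":-0.557,"jaw":0},{"tx":0.106,"ty":0.215,"tz":0.2,"turn":-0.557,"jaw":0},{"tx":0.106,"ty":0.215,"tz":0.2,"turn":-0.557,"jaw":0},{"tx":0.106,"ty":0.215,"tz":0.2,"turn":-0.557,"jaw":0},{"tx":0.106,"ty":0.215,"tz":0.2,"turn":-0.557,"jaw":0}])

```text
clock: 9.7
tool_pos: [0.5633, 0.0891, 0.219]
tcp_rot: [[0.996, 0.091, -0.001], [0.091, -0.996, -0.0], [-0.001, 0.0, -1.0]]
wrist_force: [0.1, -0.2, -2.0]
finger_gap: 0.429
grasp_force: 51.4
```

Run:
```python
from h import *
s=state();print(s['clock'],s['tool_pos'],yang(),s['q'],s['finger_gap'],s['grasp_force'])
im,d,P=cap('wrist','w2.png');X=cloud(d,P);np.save('wf.npy',X)
B=(.45,.72,-.12,.3)
blobs(X,.012,.026,100,B);print();blobs(X,.027,.034,500,B);print();blobs(X,.066,.07,100,B);print();blobs(X,.058,.064,60,B)
```

```text
9.7 [0.56330494 0.08914635 0.2189756 ] -84.76918258829613 [ 6.49510028e+00  4.65863860e+00  1.06256543e+02 -8.28594119e-03
  6.91192147e+01  9.12672410e+01] 0.42919375133723947 51.432563066482544
[551.8 190.7] [51.5 39.8] 5.4 1805 [181. 186.] z 0.0211
[561.7  89.9] [51.8 40.5] 6.0 1799 [276. 186.] z 0.0211
[571.1 -11. ] [51.5 39.1] 5.3 1804 [371. 186.] z 0.0213

[585.2  92.3] [140.5 322.1] 5.6 28625 [273. 158.] z 0.0307

[629.9  -3.6] [30.8 30.4] 1.3 774 [390. 130.] z 0.0677
[610.6 195.2] [29.9 31.2] 5.2 781 [162. 132.] z 0.0676
[620.2  95.4] [29.9 30. ] 2.8 713 [276. 131.] z 0.0676

[629.  11.] [28.8  1. ] 1.1 64 [371. 129.] z 0.0613
[614.5 154.3] [29.1 52.6] 6.3 1047 [210. 132.] z 0.0598
[605.4 200.2] [24.3 12.2] 49.0 65 [157. 135.] z 0.0605
[622.1  54.4] [17.6 51.2] 5.2 994 [322. 133.] z 0.0599
[630.2 -46.6] [17.8 49.3] 2.0 992 [434. 134.] z 0.0599
```

View pics/w2.png

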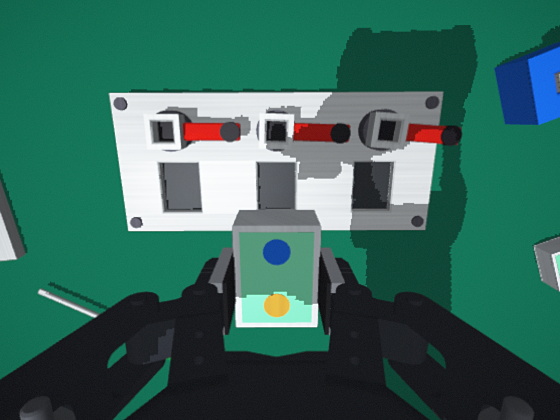

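The wrist view shows the three pockets at (181,186), (276,186) and (371,186), the hubs above them, and insert A held square in the jaws. Hub and pocket readings fit the given 58 and 100 mm spacings. I'll place A in the pocket on the +y side.

servo_tool(plan=[{"tx":-0.011,"ty":0.06,"tz":0,"turn":0.003,"jaw":0},{"tx":-0.011,"ty":0.1,"tz":-0.03,"turn":0.003,"jaw":0},{"tx":-0.011,"ty":0.1,"tz":-0.08,"turn":0.003,"jaw":0},{"tx":-0.011,"ty":0.1,"tz":-0.13,"turn":0.003,"jaw":0},{"tx":-0.011,"ty":0.1,"tz":-0.15,"turn":0.003,"jaw":0},{"tx":-0.011,"ty":0.1,"tz":-0.16,"turn":0.003,"jaw":0},{"tx":-0.011,"ty":0.1,"tz":-0.16,"turn":0.003,"jaw":0},{"tx":-0.011,"ty":0.1,"tz":-0.163,"turn":0.003,"jaw":0},{"tx":-0.011,"ty":0.1,"tz":-0.165,"turn":0.003,"jaw":0},{"tx":-0.011,"ty":0.1,"tz":-0.168,"turn":0.003,"jaw":0},{"tx":-0.011,"ty":0.1,"tz":-0.17,"turn":0.003,"jaw":0},{"tx":-0.011,"ty":0.1,"tz":-0.172,"turn":0.003,"jaw":0},{"tx":-0.011,"ty":0.1,"tz":-0.174,"turn":0.003,"jaw":0},{"tx":-0.011,"ty":0.1,"tz":-0.174,"turn":0.003,"jaw":0}])

```text
clock: 11.5
tool_pos: [0.5528, 0.1899, 0.045]
tcp_rot: [[0.995, 0.096, -0.0], [0.096, -0.995, -0.001], [-0.0, 0.001, -1.0]]
wrist_force: [0.5, -2.8, -1.9]
finger_gap: 0.429
grasp_force: 51.4
```

servo_tool(plan=[{"tx":0,"ty":0,"tz":-0.002,"turn":0,"jaw":0},{"tx":0,"ty":0,"tz":-0.004,"turn":0,"jaw":0},{"tx":0,"ty":0,"tz":-0.005,"turn":0,"jaw":0},{"tx":0,"ty":0,"tz":-0.006,"turn":0,"jaw":0},{"tx":0,"ty":0,"tz":-0.007,"turn":0,"jaw":0},{"tx":0,"ty":0,"tz":-0.007,"turn":0,"jaw":0}])

```text
clock: 12.25
tool_pos: [0.5528, 0.19, 0.0402]
tcp_rot: [[0.995, 0.096, -0.0], [0.096, -0.995, -0.001], [-0.001, 0.001, -1.0]]
wrist_force: [-6.2, -6.3, 12.8]
finger_gap: 0.431
grasp_force: 53.2
```

servo_tool(plan=[{"tx":0,"ty":0,"tz":0,"turn":0,"jaw":0.6},{"tx":0,"ty":0,"tz":0,"turn":0,"jaw":0.7},{"tx":0,"ty":0,"tz":0,"turn":0,"jaw":0.7},{"tx":0,"ty":0,"tz":0.02,"turn":0,"jaw":0.7},{"tx":0,"ty":0,"tz":0.08,"turn":0,"jaw":0.9},{"tx":0,"ty":0,"tz":0.14,"turn":0,"jaw":1},{"tx":0,"ty":0,"tz":0.18,"turn":0,"jaw":1},{"tx":0,"ty":0,"tz":0.18,"turn":0,"jaw":1},{"tx":0,"ty":0,"tz":0.18,"turn":0,"jaw":1}])

```text
clock: 13.38
tool_pos: [0.5525, 0.1903, 0.2187]
tcp_rot: [[0.995, 0.096, 0.0], [0.096, -0.995, 0.0], [0.0, -0.0, -1.0]]
wrist_force: [-0.5, -0.5, -0.5]
finger_gap: 0.997
grasp_force: 0.0
```

Run:
```python
from h import *
s=state();print(s['clock'],s['tool_pos'],yang())
im,d,P=cap('wrist');X=cloud(d,P)
B=(.45,.72,-.12,.3)
blobs(X,.043,.055,100,(.5,.6,.1,.26));print();blobs(X,.012,.026,100,B);print();blobs(X,.066,.07,100,B)
im,d,P=cap('top');X=cloud(d,P)
print();blobs(X,.022,.035,200,(.3,.6,-.4,-.06))
```

```text
13.375 [0.55246382 0.19025473 0.21865028] -84.50747520751754
[552.  190.4] [50.4 38. ] 5.0 1941 [277. 190.] z 0.049

[571.6 -11.6] [52.4 38.6] 4.8 1775 [469. 185.] z 0.0214
[561.4  88.9] [51.  39.9] 5.8 1792 [373. 185.] z 0.0213

[630.   -3.4] [29.7 31.7] 0.6 802 [507. 129.] z 0.0676
[610.6 194.8] [29.1 29.4] 5.5 716 [279. 130.] z 0.0676
[620.3  95.7] [30.6 30.5] 3.3 782 [392. 129.] z 0.0677

[ 500.1 -248. ] [50.1 38.7] 27.8 306 [352. 225.] z 0.0275
[ 467.7 -320.7] [39.4 50.4] 73.4 304 [381. 238.] z 0.0276
```

A is seated. One insert has been knocked to about (469,-320), so I'll take B next, where the fingers stay clear of it.

servo_tool(plan=[{"tx":-0.0515,"ty":-0.437,"tz":0,"turn":0.396,"jaw":1},{"tx":-0.0515,"ty":-0.437,"tz":0,"turn":0.396,"jaw":1},{"tx":-0.0515,"ty":-0.437,"tz":0,"turn":0.396,"jaw":1},{"tx":-0.0515,"ty":-0.437,"tz":0,"turn":0.396,"jaw":1},{"tx":-0.0515,"ty":-0.437,"tz":0,"turn":0.396,"jaw":1},{"tx":-0.0515,"ty":-0.437,"tz":0,"turn":0.396,"jaw":1},{"tx":-0.0515,"ty":-0.437,"tz":0,"turn":0.396,"jaw":1},{"tx":-0.0515,"ty":-0.437,"tz":0,"turn":0.396,"jaw":1},{"tx":-0.0515,"ty":-0.437,"tz":0,"turn":0.396,"jaw":0.8},{"tx":-0.0515,"ty":-0.437,"tz":0,"turn":0.396,"jaw":0.8},{"tx":-0.0515,"ty":-0.437,"tz":0,"turn":0.396,"jaw":0.8},{"tx":-0.0515,"ty":-0.437,"tz":0,"turn":0.396,"jaw":0.8}])

```text
clock: 14.98
tool_pos: [0.5016, -0.2456, 0.2184]
tcp_rot: [[0.881, 0.474, 0.0], [0.474, -0.881, 0.0], [0.0, 0.0, -1.0]]
wrist_force: [-0.3, -0.5, 0.5]
finger_gap: 0.8
grasp_force: 0.0
```

Run:
```python
from h import *
s=state();print(s['clock'],s['tool_pos'],yang(),s['finger_gap'])
im,d,P=cap('wrist');X=cloud(d,P)
blobs(X,.022,.036,200,(.3,.6,-.4,-.06))
```

```text
14.975 [ 0.50155421 -0.24557265  0.21835414] -61.71882046063198 0.8001433026706334
[565.  -67.1] [69.5 14.1] 0.1 1279 [138.  39.] z 0.0304
[ 501.8 -247.4] [49.8 38.1] 28.1 1704 [279. 187.] z 0.0291
[ 468.9 -319.8] [38.7 50.4] 72.7 1547 [322. 243.] z 0.0291
```

servo_tool(plan=[{"tx":0,"ty":0,"tz":-0.06,"turn":0,"jaw":0.8},{"tx":0,"ty":0,"tz":-0.12,"turn":0,"jaw":0.8},{"tx":0,"ty":0,"tz":-0.17,"turn":0,"jaw":0.8},{"tx":0,"ty":0,"tz":-0.19,"turn":0,"jaw":0.8},{"tx":0,"ty":0,"tz":-0.199,"turn":0,"jaw":0.8},{"tx":0,"ty":0,"tz":-0.199,"turn":0,"jaw":0.8},{"tx":0,"ty":0,"tz":-0.199,"turn":0,"jaw":0.8},{"tx":0,"ty":0,"tz":-0.199,"turn":0,"jaw":0},{"tx":0,"ty":0,"tz":-0.199,"turn":0,"jaw":0},{"tx":0,"ty":0,"tz":-0.199,"turn":0,"jaw":0},{"tx":0,"ty":0,"tz":-0.199,"turn":0,"jaw":0},{"tx":0,"ty":0,"tz":-0.199,"turn":0,"jaw":0},{"tx":0,"ty":0,"tz":-0.199,"turn":0,"jaw":0},{"tx":0,"ty":0,"tz":-0.199,"turn":0,"jaw":0}], squeeze=50)

```text
clock: 16.77
tool_pos: [0.5023, -0.2473, 0.0207]
tcp_rot: [[0.882, 0.472, 0.002], [0.472, -0.882, -0.001], [0.001, 0.002, -1.0]]
wrist_force: [-1.0, -0.4, 6.1]
finger_gap: 0.428
grasp_force: 52.1
```

servo_tool(plan=[{"tx":0,"ty":0,"tz":0.06,"turn":0,"jaw":0},{"tx":0,"ty":0,"tz":0.12,"turn":0,"jaw":0},{"tx":0.01,"ty":0.06,"tz":0.14,"turn":-0.1,"jaw":0},{"tx":0.0615,"ty":0.337,"tz":0.14,"turn":-0.396,"jaw":0},{"tx":0.0615,"ty":0.337,"tz":0.14,"turn":-0.396,"jaw":0},{"tx":0.0615,"ty":0.337,"tz":0.14,"turn":-0.396,"jaw":0},{"tx":0.0615,"ty":0.337,"tz":0.14,"turn":-0.396,"jaw":0},{"tx":0.0615,"ty":0.337,"tz":0.14,"turn":-0.396,"jaw":0},{"tx":0.0615,"ty":0.337,"tz":0.14,"turn":-0.396,"jaw":0},{"tx":0.0615,"ty":0.337,"tz":0.09,"turn":-0.396,"jaw":0},{"tx":0.0615,"ty":0.337,"tz":0.05,"turn":-0.396,"jaw":0},{"tx":0.0615,"ty":0.337,"tz":0.04,"turn":-0.396,"jaw":0},{"tx":0.0615,"ty":0.337,"tz":0.04,"turn":-0.396,"jaw":0},{"tx":0.0615,"ty":0.337,"tz":0.034,"turn":-0.396,"jaw":0},{"tx":0.0615,"ty":0.337,"tz":0.031,"turn":-0.396,"jaw":0},{"tx":0.0615,"ty":0.337,"tz":0.028,"turn":-0.396,"jaw":0},{"tx":0.0615,"ty":0.337,"tz":0.025,"turn":-0.396,"jaw":0},{"tx":0.0615,"ty":0.337,"tz":0.025,"turn":-0.396,"jaw":0}])

```text
clock: 19.02
tool_pos: [0.5625, 0.0903, 0.044]
tcp_rot: [[0.995, 0.096, -0.001], [0.096, -0.995, -0.0], [-0.001, 0.0, -1.0]]
wrist_force: [-0.4, 0.1, -1.9]
finger_gap: 0.434
grasp_force: 51.3
```

servo_tool(plan=[{"tx":0,"ty":0,"tz":-0.002,"turn":0,"jaw":0},{"tx":0,"ty":0,"tz":-0.004,"turn":0,"jaw":0},{"tx":0,"ty":0,"tz":-0.005,"turn":0,"jaw":0},{"tx":0,"ty":0,"tz":-0.006,"turn":0,"jaw":0},{"tx":0,"ty":0,"tz":-0.006,"turn":0,"jaw":0}])

```text
clock: 19.65
tool_pos: [0.5629, 0.0903, 0.0406]
tcp_rot: [[0.995, 0.096, -0.0], [0.096, -0.995, -0.0], [-0.0, 0.0, -1.0]]
wrist_force: [-6.6, -0.2, 14.7]
finger_gap: 0.43
grasp_force: 53.2
```

servo_tool(plan=[{"tx":0,"ty":0,"tz":0,"turn":0,"jaw":0.6},{"tx":0,"ty":0,"tz":0,"turn":0,"jaw":0.7},{"tx":0,"ty":0,"tz":0,"turn":0,"jaw":0.7},{"tx":0,"ty":0,"tz":0.02,"turn":0,"jaw":0.7},{"tx":0,"ty":0,"tz":0.08,"turn":0,"jaw":0.8},{"tx":0,"ty":0,"tz":0.14,"turn":0,"jaw":0.8},{"tx":0,"ty":0,"tz":0.18,"turn":0,"jaw":0.8},{"tx":-0.094,"ty":-0.41,"tz":0.18,"turn":-0.39,"jaw":0.8},{"tx":-0.094,"ty":-0.41,"tz":0.18,"turn":-0.39,"jaw":0.8},{"tx":-0.094,"ty":-0.41,"tz":0.18,"turn":-0.39,"jaw":0.8},{"tx":-0.094,"ty":-0.41,"tz":0.18,"turn":-0.39,"jaw":0.8},{"tx":-0.094,"ty":-0.41,"tz":0.18,"turn":-0.39,"jaw":0.8},{"tx":-0.094,"ty":-0.41,"tz":0.18,"turn":-0.39,"jaw":0.8},{"tx":-0.094,"ty":-0.41,"tz":0.18,"turn":-0.39,"jaw":0.8},{"tx":-0.094,"ty":-0.41,"tz":0.18,"turn":-0.39,"jaw":0.8},{"tx":-0.094,"ty":-0.41,"tz":0.18,"turn":-0.39,"jaw":0.8},{"tx":-0.094,"ty":-0.41,"tz":0.18,"turn":-0.39,"jaw":0.8}])

```text
clock: 21.78
tool_pos: [0.469, -0.3184, 0.218]
tcp_rot: [[0.957, -0.289, -0.0], [-0.289, -0.957, 0.001], [-0.0, -0.001, -1.0]]
wrist_force: [0.7, 0.5, -0.7]
finger_gap: 0.8
grasp_force: 0.0
```

Run:
```python
from h import *
s=state();print(s['clock'],s['tool_pos'],yang(),s['finger_gap'])
im,d,P=cap('wrist');X=cloud(d,P)
blobs(X,.022,.036,200,(.3,.6,-.4,-.06))
im,d,P=cap('top');X=cloud(d,P)
print();blobs(X,.042,.055,100,(.5,.6,-.06,.26))
```

```text
21.775 [ 0.4690292  -0.31842481  0.21804686] -106.77537644531706 0.7996163914556907
[564.3 -64.7] [68.9 15.1] 5.1 1043 [ 17. 173.] z 0.03
[ 468.7 -319.8] [38.1 50.5] 72.7 1722 [278. 185.] z 0.029

[560.8  90.6] [49.9 38.3] 5.9 318 [217. 203.] z 0.0481
[551.1 190.5] [50.5 38.7] 5.6 325 [176. 207.] z 0.048
```

servo_tool(plan=[{"tx":0,"ty":0,"tz":-0.06,"turn":0,"jaw":0.8},{"tx":0,"ty":0,"tz":-0.12,"turn":0,"jaw":0.8},{"tx":0,"ty":0,"tz":-0.17,"turn":0,"jaw":0.8},{"tx":0,"ty":0,"tz":-0.19,"turn":0,"jaw":0.8},{"tx":0,"ty":0,"tz":-0.199,"turn":0,"jaw":0.8},{"tx":0,"ty":0,"tz":-0.199,"turn":0,"jaw":0.8},{"tx":0,"ty":0,"tz":-0.199,"turn":0,"jaw":0.8},{"tx":0,"ty":0,"tz":-0.199,"turn":0,"jaw":0},{"tx":0,"ty":0,"tz":-0.199,"turn":0,"jaw":0},{"tx":0,"ty":0,"tz":-0.199,"turn":0,"jaw":0},{"tx":0,"ty":0,"tz":-0.199,"turn":0,"jaw":0},{"tx":0,"ty":0,"tz":-0.199,"turn":0,"jaw":0},{"tx":0,"ty":0,"tz":-0.199,"turn":0,"jaw":0},{"tx":0,"ty":0,"tz":-0.199,"turn":0,"jaw":0}], squeeze=50)

```text
clock: 23.62
tool_pos: [0.4697, -0.3205, 0.0206]
tcp_rot: [[0.957, -0.29, 0.002], [-0.29, -0.957, -0.001], [0.002, 0.001, -1.0]]
wrist_force: [-2.2, 1.0, 6.5]
finger_gap: 0.434
grasp_force: 52.1
```

servo_tool(plan=[{"tx":0,"ty":0,"tz":0.06,"turn":0,"jaw":0},{"tx":0,"ty":0,"tz":0.12,"turn":0,"jaw":0},{"tx":0.01,"ty":0.06,"tz":0.14,"turn":0.1,"jaw":0},{"tx":0.103,"ty":0.3105,"tz":0.14,"turn":0.39,"jaw":0},{"tx":0.103,"ty":0.3105,"tz":0.14,"turn":0.39,"jaw":0},{"tx":0.103,"ty":0.3105,"tz":0.14,"turn":0.39,"jaw":0},{"tx":0.103,"ty":0.3105,"tz":0.14,"turn":0.39,"jaw":0},{"tx":0.103,"ty":0.3105,"tz":0.14,"turn":0.39,"jaw":0},{"tx":0.103,"ty":0.3105,"tz":0.14,"turn":0.39,"jaw":0},{"tx":0.103,"ty":0.3105,"tz":0.09,"turn":0.39,"jaw":0},{"tx":0.103,"ty":0.3105,"tz":0.05,"turn":0.39,"jaw":0},{"tx":0.103,"ty":0.3105,"tz":0.04,"turn":0.39,"jaw":0},{"tx":0.103,"ty":0.3105,"tz":0.04,"turn":0.39,"jaw":0},{"tx":0.103,"ty":0.3105,"tz":0.034,"turn":0.39,"jaw":0},{"tx":0.103,"ty":0.3105,"tz":0.031,"turn":0.39,"jaw":0},{"tx":0.103,"ty":0.3105,"tz":0.028,"turn":0.39,"jaw":0},{"tx":0.103,"ty":0.3105,"tz":0.025,"turn":0.39,"jaw":0},{"tx":0.103,"ty":0.3105,"tz":0.025,"turn":0.39,"jaw":0}])

```text
clock: 25.88
tool_pos: [0.5718, -0.0093, 0.0441]
tcp_rot: [[0.995, 0.096, -0.0], [0.096, -0.995, -0.0], [-0.0, 0.0, -1.0]]
wrist_force: [-0.2, -0.9, -1.8]
finger_gap: 0.436
grasp_force: 51.3
```

servo_tool(plan=[{"tx":0,"ty":0,"tz":-0.002,"turn":0,"jaw":0},{"tx":0,"ty":0,"tz":-0.004,"turn":0,"jaw":0},{"tx":0,"ty":0,"tz":-0.005,"turn":0,"jaw":0},{"tx":0,"ty":0,"tz":-0.006,"turn":0,"jaw":0},{"tx":0,"ty":0,"tz":-0.006,"turn":0,"jaw":0}])

```text
clock: 26.5
tool_pos: [0.5719, -0.0093, 0.0406]
tcp_rot: [[0.995, 0.096, -0.0], [0.096, -0.995, -0.0], [-0.0, 0.0, -1.0]]
wrist_force: [-7.4, -0.9, 13.8]
finger_gap: 0.433
grasp_force: 53.1
```

servo_tool(plan=[{"tx":0,"ty":0,"tz":0,"turn":0,"jaw":0.6},{"tx":0,"ty":0,"tz":0,"turn":0,"jaw":0.7},{"tx":0,"ty":0,"tz":0,"turn":0,"jaw":0.7},{"tx":0,"ty":0,"tz":0.02,"turn":0,"jaw":0.7},{"tx":0,"ty":0,"tz":0.08,"turn":0,"jaw":0.7},{"tx":0,"ty":0,"tz":0.14,"turn":0,"jaw":0.7},{"tx":-0.01,"ty":0.1,"tz":0.2,"turn":0,"jaw":0.7},{"tx":-0.01,"ty":0.1,"tz":0.2,"turn":0,"jaw":0.7},{"tx":-0.01,"ty":0.1,"tz":0.2,"turn":0,"jaw":0.7},{"tx":-0.01,"ty":0.1,"tz":0.2,"turn":0,"jaw":0.7}])

```text
clock: 27.75
tool_pos: [0.5616, 0.0906, 0.2388]
tcp_rot: [[0.995, 0.097, 0.001], [0.097, -0.995, -0.001], [0.001, 0.001, -1.0]]
wrist_force: [-0.4, -0.2, -0.0]
finger_gap: 0.701
grasp_force: 0.0
```

Run:
```python
from h import *
s=state();print(s['clock'],s['tool_pos'],yang(),s['finger_gap'])
im,d,P=cap('wrist','w3.png');X=cloud(d,P)
B=(.45,.72,-.12,.3)
blobs(X,.045,.055,500,(.5,.595,-.06,.26));print();blobs(X,.066,.07,100,B);print()
hsv=cv2.cvtColor(im,cv2.COLOR_RGB2HSV)
red=((hsv[...,0]<8)|(hsv[...,0]>172))&(hsv[...,1]>150)&(hsv[...,2]>60)
X2=X.copy();X2[~red]=np.nan
blobs(X2,.055,.066,60,B)
```

```text
27.75 [0.5615829  0.09063386 0.2387764 ] -84.45872707224807 0.7008495990286683
[552.  190.4] [50.1 38.8] 5.7 1741 [182. 186.] z 0.049
[562.1  90.8] [50.2 37.6] 4.7 1704 [277. 185.] z 0.049
[571.3  -8.5] [50.3 38.4] 5.3 1693 [372. 186.] z 0.0491

[610.5 195. ] [30.2 31.4] 3.9 678 [171. 129.] z 0.0676
[620.1  95.4] [29.9 30. ] 3.4 637 [278. 129.] z 0.0676
[629.9  -3.8] [30.8 30.4] 0.9 680 [385. 129.] z 0.0677

[613.5 161.9] [15.  35.7] 5.7 570 [208. 129.] z 0.0593
[622.5  61.4] [14.5 35.9] 3.6 552 [312. 130.] z 0.0594
[630.1 -39.2] [15.3 34. ] 1.4 528 [418. 132.] z 0.0595
```

View pics/w3.png

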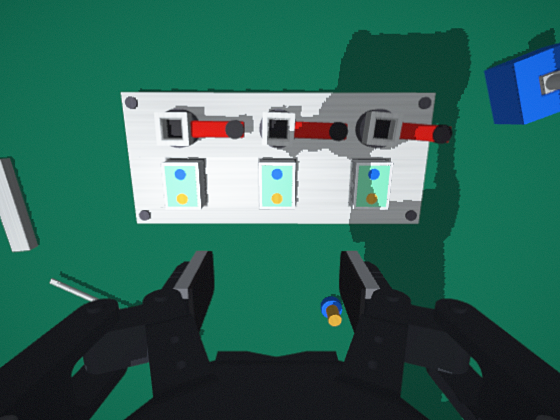

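All three inserts are flat at the same height, with their green tops at (182,186), (277,185) and (372,186), and the clamps are still open. Next is the key.

servo_tool(plan=[{"tx":0,"ty":0,"tz":0.03,"turn":0,"jaw":0.7},{"tx":0.1255,"ty":-0.2525,"tz":0.032,"turn":0.375,"jaw":0.7},{"tx":0.1255,"ty":-0.2525,"tz":0.032,"turn":0.375,"jaw":0.7},{"tx":0.1255,"ty":-0.2525,"tz":0.032,"turn":0.375,"jaw":0.7},{"tx":0.1255,"ty":-0.2525,"tz":0.032,"turn":0.375,"jaw":0.7},{"tx":0.1255,"ty":-0.2525,"tz":0.032,"turn":0.375,"jaw":0.7},{"tx":0.1255,"ty":-0.2525,"tz":0.032,"turn":0.375,"jaw":0.7},{"tx":0.1255,"ty":-0.2525,"tz":0.032,"turn":0.375,"jaw":0.7},{"tx":0.1255,"ty":-0.2525,"tz":0.032,"turn":0.375,"jaw":0.7},{"tx":0.1255,"ty":-0.2525,"tz":0.032,"turn":0.375,"jaw":0.7}])

```text
clock: 29.05
tool_pos: [0.687, -0.1606, 0.2705]
tcp_rot: [[0.891, 0.455, 0.0], [0.455, -0.891, 0.0], [0.0, -0.0, -1.0]]
wrist_force: [-0.4, 0.4, -0.5]
finger_gap: 0.699
grasp_force: 0.0
```

Run:
```python
from h import *
s=state();print(s['clock'],s['tool_pos'],yang(),s['q'])
im,d,P=cap('wrist','w4.png');X=cloud(d,P)
B=(.6,.78,-.24,-.06)
blobs(X,.12,.13,100,B);print();blobs(X,.042,.05,100,B)
```

```text
29.05 [ 0.68695174 -0.16057869  0.27050868] -62.95075016356663 [-1.51832726e+01  1.74969677e+01  8.56247618e+01  7.68961499e-03
  7.68791330e+01  4.77657322e+01]
[ 688.  -161.2] [65.1 18. ] 26.7 1373 [278. 194.] z 0.1245

[775.6 -84.4] [ 8.4 48.3] 0.2 162 [249.  72.] z 0.0484
[ 687.9 -161.3] [59.7 60. ] 27.0 1722 [278. 178.] z 0.0458
```

View pics/w4.png

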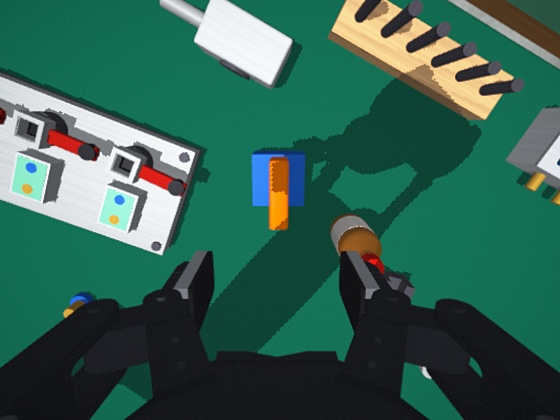

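The orange handle is centred at (278,194) with its block square beneath it. Its measured height of 124 mm and size of 65x18 mm match the key. Grasping it.

servo_tool(plan=[{"tx":0.0005,"ty":0.001,"tz":-0.06,"turn":-0.004,"jaw":0.7},{"tx":0.0005,"ty":0.001,"tz":-0.11,"turn":-0.004,"jaw":0.7},{"tx":0.0005,"ty":0.001,"tz":-0.15,"turn":-0.004,"jaw":0.7},{"tx":0.0005,"ty":0.001,"tz":-0.173,"turn":-0.004,"jaw":0.7},{"tx":0.0005,"ty":0.001,"tz":-0.173,"turn":-0.004,"jaw":0.7},{"tx":0.0005,"ty":0.001,"tz":-0.173,"turn":-0.004,"jaw":0.7},{"tx":0.0005,"ty":0.001,"tz":-0.173,"turn":-0.004,"jaw":0},{"tx":0.0005,"ty":0.001,"tz":-0.173,"turn":-0.004,"jaw":0},{"tx":0.0005,"ty":0.001,"tz":-0.173,"turn":-0.004,"jaw":0},{"tx":0.0005,"ty":0.001,"tz":-0.173,"turn":-0.004,"jaw":0},{"tx":0.0005,"ty":0.001,"tz":-0.173,"turn":-0.004,"jaw":0},{"tx":0.0005,"ty":0.001,"tz":-0.173,"turn":-0.004,"jaw":0},{"tx":0.0005,"ty":0.001,"tz":-0.173,"turn":-0.004,"jaw":0},{"tx":0.0005,"ty":0.001,"tz":-0.173,"turn":-0.004,"jaw":0}], squeeze=100)

```text
clock: 30.85
tool_pos: [0.6889, -0.1611, 0.099]
tcp_rot: [[0.893, 0.45, 0.003], [0.45, -0.893, -0.001], [0.002, 0.002, -1.0]]
wrist_force: [-0.2, -0.2, 5.5]
finger_gap: 0.192
grasp_force: 97.9
```

servo_tool(plan=[{"tx":0,"ty":0,"tz":0.01,"turn":0,"jaw":0},{"tx":0,"ty":0,"tz":0.025,"turn":0,"jaw":0},{"tx":0,"ty":0,"tz":0.045,"turn":0,"jaw":0},{"tx":0,"ty":0,"tz":0.08,"turn":0,"jaw":0},{"tx":0,"ty":0,"tz":0.1,"turn":0.1,"jaw":0},{"tx":-0.058,"ty":0.157,"tz":0.1,"turn":1.12,"jaw":0},{"tx":-0.058,"ty":0.157,"tz":0.1,"turn":1.12,"jaw":0},{"tx":-0.058,"ty":0.157,"tz":0.1,"turn":1.12,"jaw":0},{"tx":-0.058,"ty":0.157,"tz":0.1,"turn":1.12,"jaw":0},{"tx":-0.058,"ty":0.157,"tz":0.1,"turn":1.12,"jaw":0},{"tx":-0.058,"ty":0.157,"tz":0.1,"turn":1.12,"jaw":0},{"tx":-0.058,"ty":0.157,"tz":0.1,"turn":1.12,"jaw":0},{"tx":-0.058,"ty":0.157,"tz":0.075,"turn":1.12,"jaw":0},{"tx":-0.058,"ty":0.157,"tz":0.075,"turn":1.12,"jaw":0},{"tx":-0.058,"ty":0.157,"tz":0.075,"turn":1.12,"jaw":0},{"tx":-0.058,"ty":0.157,"tz":0.075,"turn":1.12,"jaw":0}])

```text
clock: 32.85
tool_pos: [0.6305, -0.0038, 0.1736]
tcp_rot: [[-0.016, 1.0, 0.002], [1.0, 0.016, -0.0], [-0.0, 0.002, -1.0]]
wrist_force: [-0.3, 0.6, -2.4]
finger_gap: 0.192
grasp_force: 98.5
```

Run:
```python
from h import *
s=state();print(s['clock'],s['tool_pos'],yang(),s['q'],s['finger_gap'],s['grasp_force'])
im,d,P=cap('wrist');X=cloud(d,P)
blobs(X,.14,.17,300,(.5,.75,-.1,.1))
im,d,P=cap('side','s1.png')
cv2.imwrite('pics/s1c.png',cv2.resize(im[100:310,140:420,::-1],(800,600)))
```

```text
32.85 [ 0.63045435 -0.0037514   0.17357114] 0.8922534695744967 [-2.60533931e+00  1.30185953e+01  1.01625795e+02  1.94303838e-03
  6.52555220e+01 -3.49840075e+00] 0.19227138859947623 98.49397301673889
```

View pics/s1c.png

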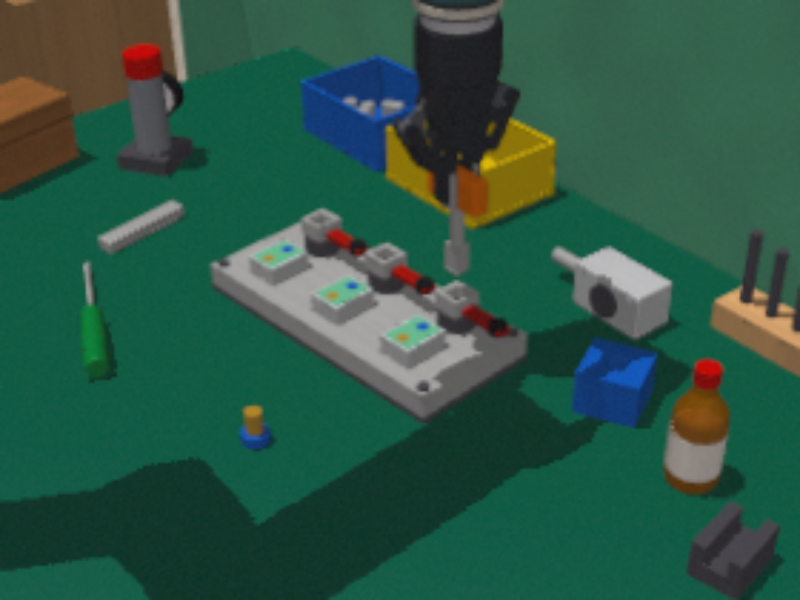

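The side view shows the key upright in the jaws, with its bit at (457,258) directly above the nearest hub at (457,292). Inserting it.

servo_tool(plan=[{"tx":0,"ty":0,"tz":-0.01,"turn":0,"jaw":0},{"tx":0,"ty":0,"tz":-0.016,"turn":0,"jaw":0},{"tx":0,"ty":0,"tz":-0.02,"turn":0,"jaw":0},{"tx":0,"ty":0,"tz":-0.024,"turn":0,"jaw":0},{"tx":0,"ty":0,"tz":-0.028,"turn":0,"jaw":0},{"tx":0,"ty":0,"tz":-0.031,"turn":0,"jaw":0},{"tx":0,"ty":0,"tz":-0.034,"turn":0,"jaw":0},{"tx":0,"ty":0,"tz":-0.036,"turn":0,"jaw":0},{"tx":0,"ty":0,"tz":-0.037,"turn":0,"jaw":0},{"tx":0,"ty":0,"tz":-0.037,"turn":0,"jaw":0}])

```text
clock: 34.2
tool_pos: [0.6299, -0.0037, 0.136]
tcp_rot: [[-0.016, 1.0, 0.0], [1.0, 0.016, -0.0], [-0.0, 0.0, -1.0]]
wrist_force: [-2.0, -0.5, 3.7]
finger_gap: 0.196
grasp_force: 99.6
```

servo_tool(plan=[{"tx":0,"ty":0,"tz":0,"turn":-0.1,"jaw":0},{"tx":0,"ty":0,"tz":0,"turn":-0.2,"jaw":0},{"tx":0,"ty":0,"tz":0,"turn":-0.3,"jaw":0},{"tx":0,"ty":0,"tz":0,"turn":-0.4,"jaw":0},{"tx":0,"ty":0,"tz":0,"turn":-0.5,"jaw":0},{"tx":0,"ty":0,"tz":0,"turn":-0.6,"jaw":0},{"tx":0,"ty":0,"tz":0,"turn":-0.7,"jaw":0},{"tx":0,"ty":0,"tz":0,"turn":-0.8,"jaw":0},{"tx":0,"ty":0,"tz":0,"turn":-0.9,"jaw":0},{"tx":0,"ty":0,"tz":0,"turn":-1.0,"jaw":0},{"tx":0,"ty":0,"tz":0,"turn":-1.1,"jaw":0},{"tx":0,"ty":0,"tz":0,"turn":-1.2,"jaw":0},{"tx":0,"ty":0,"tz":0,"turn":-1.3,"jaw":0},{"tx":0,"ty":0,"tz":0,"turn":-1.4,"jaw":0},{"tx":0,"ty":0,"tz":0,"turn":-1.5,"jaw":0},{"tx":0,"ty":0,"tz":0,"turn":-1.6,"jaw":0},{"tx":0,"ty":0,"tz":0,"turn":-1.65,"jaw":0},{"tx":0,"ty":0,"tz":0,"turn":-1.68,"jaw":0},{"tx":0,"ty":0,"tz":0,"turn":-1.68,"jaw":0}])

```text
clock: 36.58
tool_pos: [0.631, -0.0042, 0.1361]
tcp_rot: [[0.996, -0.093, 0.003], [-0.093, -0.996, -0.001], [0.003, 0.001, -1.0]]
wrist_force: [1.7, -2.2, 0.9]
finger_gap: 0.194
grasp_force: 99.2
```

```bash
cat >> h.py <<'E'
def reds(n):
    im,d,P=cap(n);X=cloud(d,P)
    hsv=cv2.cvtColor(im,cv2.COLOR_RGB2HSV)
    X[~(((hsv[...,0]<8)|(hsv[...,0]>172))&(hsv[...,1]>150)&(hsv[...,2]>50))]=np.nan
    return blobs(X,.053,.068,25,(.53,.7,-.12,.26))
E
python3 - <<'E'
from h import *
s=state();print(s['clock'],s['tool_pos'],yang(),s['finger_gap'],s['wrist_force'],s['wrist_torque'])
reds('side');print();reds('top');print();reds('wrist')
E
```

```text
36.575 [ 0.63098787 -0.00416741  0.13607325] -95.30807818541092 0.19405812758798124 [ 1.67187503 -2.20746927  0.91848847] [-0.53196995 -0.52758369  0.15206519]
[612.5 157.7] [15.7 40.8] 0.1 38 [259. 183.] z 0.059
[620.8  57.8] [17.6 37.5] 3.1 44 [282. 196.] z 0.0583
[596.1  -9.8] [36.3 14.6] 9.0 47 [292. 210.] z 0.0584

[621.9  61.2] [13.8 33.2] 7.4 65 [228. 177.] z 0.0583
[612.5 160.3] [12.9 32.9] 5.2 69 [187. 182.] z 0.0584
[595.7  -9.3] [31.4 12.4] 6.2 59 [257. 188.] z 0.0585

[629.6  30.3] [8.4 3.1] 38.8 41 [228. 224.] z 0.058
[623.   61.4] [15.6 38.7] 4.7 1013 [185. 237.] z 0.0592
[617.6 129.6] [15.2  5.2] 14.3 133 [ 96. 251.] z 0.0574
[614.4 160.9] [16.9 40.5] 8.1 953 [ 50. 260.] z 0.0591
```

servo_tool(plan=[{"tx":0,"ty":0,"tz":0,"turn":-0.04,"jaw":0},{"tx":0,"ty":0,"tz":0,"turn":-0.06,"jaw":0},{"tx":0,"ty":0,"tz":0,"turn":-0.06,"jaw":0},{"tx":0,"ty":0,"tz":0,"turn":0.04,"jaw":0},{"tx":0,"ty":0,"tz":0,"turn":0.1,"jaw":0},{"tx":0,"ty":0,"tz":0,"turn":0.1,"jaw":0},{"tx":0,"ty":0,"tz":0.01,"turn":0.1,"jaw":0},{"tx":0,"ty":0,"tz":0.02,"turn":0.1,"jaw":0},{"tx":0,"ty":0,"tz":0.045,"turn":0.1,"jaw":0},{"tx":0,"ty":0,"tz":0.05,"turn":0.2,"jaw":0},{"tx":-0.01,"ty":0.0995,"tz":0.05,"turn":1.72,"jaw":0},{"tx":-0.01,"ty":0.0995,"tz":0.05,"turn":1.72,"jaw":0},{"tx":-0.01,"ty":0.0995,"tz":0.05,"turn":1.72,"jaw":0},{"tx":-0.01,"ty":0.0995,"tz":0.05,"turn":1.72,"jaw":0},{"tx":-0.01,"ty":0.0995,"tz":0.05,"turn":1.72,"jaw":0},{"tx":-0.01,"ty":0.0995,"tz":0.05,"turn":1.72,"jaw":0},{"tx":-0.01,"ty":0.0995,"tz":0.05,"turn":1.72,"jaw":0},{"tx":-0.01,"ty":0.0995,"tz":0.05,"turn":1.72,"jaw":0},{"tx":-0.01,"ty":0.0995,"tz":0.036,"turn":1.72,"jaw":0},{"tx":-0.01,"ty":0.0995,"tz":0.036,"turn":1.72,"jaw":0}])

```text
clock: 39.22
tool_pos: [0.6171, 0.0958, 0.1682]
tcp_rot: [[-0.053, 0.999, -0.007], [0.999, 0.053, -0.0], [0.0, -0.007, -1.0]]
wrist_force: [-1.1, -0.5, -2.5]
finger_gap: 0.195
grasp_force: 99.0
```

Run:
```python
from h import *
s=state();print(s['clock'],s['tool_pos'],yang(),s['finger_gap'],s['wrist_force'])
reds('top');print();reds('side')
```

```text
39.225 [0.61710717 0.09579125 0.1681665 ] 3.0382370656984485 0.19499416555832547 [-1.14233617 -0.49040763 -2.50364696]
[621.5  56.2] [12.8 24.5] 0.0 51 [230. 177.] z 0.0584
[612.5 160.5] [12.6 32.7] 6.3 68 [187. 182.] z 0.0584
[595.7  -7.1] [33.4 12.9] 4.3 75 [256. 187.] z 0.0588

[612.6 158.1] [15.8 39.4] 5.8 37 [259. 183.] z 0.0592
[620.2  57.9] [12.8 35.8] 3.3 40 [282. 196.] z 0.0584
[595.1  -8.7] [36.5 15.6] 2.5 43 [291. 210.] z 0.0586
```

servo_tool(plan=[{"tx":0,"ty":0,"tz":0,"turn":0,"jaw":0},{"tx":0,"ty":0,"tz":0,"turn":0,"jaw":0},{"tx":0,"ty":0,"tz":0,"turn":0,"jaw":0},{"tx":0,"ty":0,"tz":-0.01,"turn":0,"jaw":0},{"tx":0,"ty":0,"tz":-0.016,"turn":0,"jaw":0},{"tx":0,"ty":0,"tz":-0.02,"turn":0,"jaw":0},{"tx":0,"ty":0,"tz":-0.024,"turn":0,"jaw":0},{"tx":0,"ty":0,"tz":-0.028,"turn":0,"jaw":0},{"tx":0,"ty":0,"tz":-0.031,"turn":0,"jaw":0},{"tx":0,"ty":0,"tz":-0.034,"turn":0,"jaw":0},{"tx":0,"ty":0,"tz":-0.036,"turn":0,"jaw":0},{"tx":0,"ty":0,"tz":-0.036,"turn":0,"jaw":0}])

```text
clock: 40.83
tool_pos: [0.62, 0.0958, 0.136]
tcp_rot: [[-0.056, 0.998, 0.001], [0.998, 0.056, 0.0], [0.0, 0.001, -1.0]]
wrist_force: [-2.0, -0.6, 2.4]
finger_gap: 0.195
grasp_force: 99.5
```

servo_tool(plan=[{"tx":0,"ty":0,"tz":0,"turn":-0.1,"jaw":0},{"tx":0,"ty":0,"tz":0,"turn":-0.2,"jaw":0},{"tx":0,"ty":0,"tz":0,"turn":-0.3,"jaw":0},{"tx":0,"ty":0,"tz":0,"turn":-0.4,"jaw":0},{"tx":0,"ty":0,"tz":0,"turn":-0.5,"jaw":0},{"tx":0,"ty":0,"tz":0,"turn":-0.6,"jaw":0},{"tx":0,"ty":0,"tz":0,"turn":-0.7,"jaw":0},{"tx":0,"ty":0,"tz":0,"turn":-0.8,"jaw":0},{"tx":0,"ty":0,"tz":0,"turn":-0.9,"jaw":0},{"tx":0,"ty":0,"tz":0,"turn":-1.0,"jaw":0},{"tx":0,"ty":0,"tz":0,"turn":-1.1,"jaw":0},{"tx":0,"ty":0,"tz":0,"turn":-1.2,"jaw":0},{"tx":0,"ty":0,"tz":0,"turn":-1.3,"jaw":0},{"tx":0,"ty":0,"tz":0,"turn":-1.4,"jaw":0},{"tx":0,"ty":0,"tz":0,"turn":-1.5,"jaw":0},{"tx":0,"ty":0,"tz":0,"turn":-1.6,"jaw":0},{"tx":0,"ty":0,"tz":0,"turn":-1.7,"jaw":0},{"tx":0,"ty":0,"tz":0,"turn":-1.75,"jaw":0},{"tx":0,"ty":0,"tz":0,"turn":-1.78,"jaw":0},{"tx":0,"ty":0,"tz":0,"turn":-1.78,"jaw":0}])

```text
clock: 43.32
tool_pos: [0.6212, 0.0953, 0.136]
tcp_rot: [[0.988, -0.152, 0.003], [-0.152, -0.988, -0.001], [0.003, 0.0, -1.0]]
wrist_force: [3.7, -3.0, -0.0]
finger_gap: 0.196
grasp_force: 99.3
```

Run:
```python
from h import *
s=state();print(s['clock'],s['tool_pos'],yang(),s['finger_gap'],s['wrist_force'],s['wrist_torque'])
reds('top');print();reds('side')
```

```text
43.325 [0.62118664 0.09534834 0.13604822] -98.74061167159846 0.1959058964978592 [ 3.74456261 -3.04402769 -0.04116796] [-0.63718138 -0.94870095  0.0952399 ]
[612.4 160.1] [13.1 32.6] 7.8 68 [187. 182.] z 0.0586
[595.5  -7.1] [33.1 12.9] 4.2 74 [256. 187.] z 0.0578

[612.9 156.3] [37.  17.4] 85.3 40 [259. 183.] z 0.0591
[585.2  91. ] [38.8 15.6] 10.6 43 [266. 196.] z 0.0578
[595.   -9.5] [35.8 13.1] 5.6 44 [291. 210.] z 0.0584
```

servo_tool(plan=[{"tx":0,"ty":0,"tz":0,"turn":-0.02,"jaw":0},{"tx":0,"ty":0,"tz":0,"turn":-0.02,"jaw":0},{"tx":0,"ty":0,"tz":0,"turn":0.08,"jaw":0},{"tx":0,"ty":0,"tz":0,"turn":0.14,"jaw":0},{"tx":0,"ty":0,"tz":0,"turn":0.14,"jaw":0},{"tx":0,"ty":0,"tz":0.01,"turn":0.14,"jaw":0},{"tx":0,"ty":0,"tz":0.02,"turn":0.14,"jaw":0},{"tx":0,"ty":0,"tz":0.045,"turn":0.14,"jaw":0},{"tx":0,"ty":0,"tz":0.05,"turn":0.2,"jaw":0},{"tx":-0.0095,"ty":0.0995,"tz":0.05,"turn":1.81,"jaw":0},{"tx":-0.0095,"ty":0.0995,"tz":0.05,"turn":1.81,"jaw":0},{"tx":-0.0095,"ty":0.0995,"tz":0.05,"turn":1.81,"jaw":0},{"tx":-0.0095,"ty":0.0995,"tz":0.05,"turn":1.81,"jaw":0},{"tx":-0.0095,"ty":0.0995,"tz":0.05,"turn":1.81,"jaw":0},{"tx":-0.0095,"ty":0.0995,"tz":0.05,"turn":1.81,"jaw":0},{"tx":-0.0095,"ty":0.0995,"tz":0.05,"turn":1.81,"jaw":0},{"tx":-0.0095,"ty":0.0995,"tz":0.05,"turn":1.81,"jaw":0},{"tx":-0.0095,"ty":0.0995,"tz":0.05,"turn":1.81,"jaw":0},{"tx":-0.0095,"ty":0.0995,"tz":0.05,"turn":1.81,"jaw":0},{"tx":-0.0095,"ty":0.0995,"tz":0.036,"turn":1.81,"jaw":0}])

```text
clock: 45.92
tool_pos: [0.6105, 0.1956, 0.1718]
tcp_rot: [[-0.084, 0.996, 0.001], [0.996, 0.084, 0.001], [0.001, 0.001, -1.0]]
wrist_force: [1.9, 0.7, -1.3]
finger_gap: 0.197
grasp_force: 99.2
```

servo_tool(plan=[{"tx":0,"ty":0,"tz":0,"turn":0,"jaw":0},{"tx":0,"ty":0,"tz":0,"turn":0,"jaw":0},{"tx":0,"ty":0,"tz":0,"turn":0,"jaw":0},{"tx":0,"ty":0,"tz":0,"turn":0,"jaw":0}])

```text
clock: 46.42
tool_pos: [0.6105, 0.1953, 0.1717]
tcp_rot: [[-0.086, 0.996, 0.001], [0.996, 0.086, 0.0], [0.0, 0.001, -1.0]]
wrist_force: [-0.0, -1.0, -1.8]
finger_gap: 0.193
grasp_force: 99.1
```

Run:
```python
from h import *
s=state();print(s['clock'],s['tool_pos'],yang(),s['q'],s['finger_gap'],s['wrist_force'])
reds('top')
```

```text
46.425 [0.61050807 0.19534703 0.17170712] 4.9165110520306 [ 1.55171088e+01  1.42372326e+01  1.00328915e+02 -1.92217366e-05
  6.53951700e+01  1.06006034e+01] 0.192812492078539 [-0.0039198  -1.0262492  -1.83263191]
[613.6 161.2] [13.3 32.6] 8.9 68 [187. 182.] z 0.058
[595.6  -7.3] [33.6 12.8] 4.3 75 [256. 187.] z 0.0585
[586.4  92.9] [30.4 12.6] 3.9 68 [215. 192.] z 0.0581
```

servo_tool(plan=[{"tx":0,"ty":0,"tz":-0.01,"turn":0,"jaw":0},{"tx":0,"ty":0,"tz":-0.016,"turn":0,"jaw":0},{"tx":0,"ty":0,"tz":-0.02,"turn":0,"jaw":0},{"tx":0,"ty":0,"tz":-0.024,"turn":0,"jaw":0},{"tx":0,"ty":0,"tz":-0.028,"turn":0,"jaw":0},{"tx":0,"ty":0,"tz":-0.031,"turn":0,"jaw":0},{"tx":0,"ty":0,"tz":-0.034,"turn":0,"jaw":0},{"tx":0,"ty":0,"tz":-0.036,"turn":0,"jaw":0},{"tx":0,"ty":0,"tz":-0.036,"turn":0,"jaw":0}])

```text
clock: 47.6
tool_pos: [0.6104, 0.1953, 0.136]
tcp_rot: [[-0.086, 0.996, 0.0], [0.996, 0.086, 0.0], [0.0, 0.0, -1.0]]
wrist_force: [-1.9, -0.1, 1.8]
finger_gap: 0.193
grasp_force: 99.4
```

servo_tool(plan=[{"tx":0,"ty":0,"tz":0,"turn":-0.1,"jaw":0},{"tx":0,"ty":0,"tz":0,"turn":-0.2,"jaw":0},{"tx":0,"ty":0,"tz":0,"turn":-0.3,"jaw":0},{"tx":0,"ty":0,"tz":0,"turn":-0.4,"jaw":0},{"tx":0,"ty":0,"tz":0,"turn":-0.5,"jaw":0},{"tx":0,"ty":0,"tz":0,"turn":-0.6,"jaw":0},{"tx":0,"ty":0,"tz":0,"turn":-0.7,"jaw":0},{"tx":0,"ty":0,"tz":0,"turn":-0.8,"jaw":0},{"tx":0,"ty":0,"tz":0,"turn":-0.9,"jaw":0},{"tx":0,"ty":0,"tz":0,"turn":-1.0,"jaw":0},{"tx":0,"ty":0,"tz":0,"turn":-1.1,"jaw":0},{"tx":0,"ty":0,"tz":0,"turn":-1.2,"jaw":0},{"tx":0,"ty":0,"tz":0,"turn":-1.3,"jaw":0},{"tx":0,"ty":0,"tz":0,"turn":-1.4,"jaw":0},{"tx":0,"ty":0,"tz":0,"turn":-1.5,"jaw":0},{"tx":0,"ty":0,"tz":0,"turn":-1.6,"jaw":0},{"tx":0,"ty":0,"tz":0,"turn":-1.7,"jaw":0},{"tx":0,"ty":0,"tz":0,"turn":-1.78,"jaw":0},{"tx":0,"ty":0,"tz":0,"turn":-1.82,"jaw":0},{"tx":0,"ty":0,"tz":0,"turn":-1.82,"jaw":0}])

```text
clock: 50.1
tool_pos: [0.6117, 0.1949, 0.1361]
tcp_rot: [[0.987, -0.162, 0.003], [-0.162, -0.987, -0.001], [0.003, -0.0, -1.0]]
wrist_force: [3.3, -2.4, 1.1]
finger_gap: 0.193
grasp_force: 99.4
```

Run:
```python
from h import *
s=state();print(s['clock'],s['tool_pos'],yang(),s['q'],s['wrist_force'],s['wrist_torque'])
reds('side')
```

```text
50.1 [0.61174765 0.19485275 0.13605699] -99.29753120297659 [ 1.54889781e+01  1.60731665e+01  1.02039299e+02 -9.44314706e-02
  6.17072812e+01  1.14831137e+02] [ 3.27300371 -2.36757279  1.12878265] [-0.52400441 -0.66247843  0.15422708]
[575.6 189.5] [38. 15.] 7.7 34 [244. 183.] z 0.0582
[586.9  92.8] [14.9 34.7] 87.7 37 [267. 196.] z 0.058
[596.4  -9.6] [38.9 11.1] 1.5 43 [291. 210.] z 0.0579
```

servo_tool(plan=[{"tx":0,"ty":0,"tz":0,"turn":-0.02,"jaw":0},{"tx":0,"ty":0,"tz":0,"turn":-0.02,"jaw":0},{"tx":0,"ty":0,"tz":0,"turn":0.08,"jaw":0},{"tx":0,"ty":0,"tz":0,"turn":0.14,"jaw":0},{"tx":0,"ty":0,"tz":0,"turn":0.14,"jaw":0},{"tx":0,"ty":0,"tz":0.01,"turn":0.14,"jaw":0},{"tx":0,"ty":0,"tz":0.02,"turn":0.14,"jaw":0},{"tx":0,"ty":0,"tz":0.045,"turn":0.14,"jaw":0},{"tx":0,"ty":0,"tz":0.06,"turn":0.14,"jaw":0},{"tx":0.0775,"ty":-0.356,"tz":0.06,"turn":0.63,"jaw":0},{"tx":0.0775,"ty":-0.356,"tz":0.06,"turn":0.63,"jaw":0},{"tx":0.0775,"ty":-0.356,"tz":0.06,"turn":0.63,"jaw":0},{"tx":0.0775,"ty":-0.356,"tz":0.06,"turn":0.63,"jaw":0},{"tx":0.0775,"ty":-0.356,"tz":0.06,"turn":0.63,"jaw":0},{"tx":0.0775,"ty":-0.356,"tz":0.06,"turn":0.63,"jaw":0},{"tx":0.0775,"ty":-0.356,"tz":0.06,"turn":0.63,"jaw":0},{"tx":0.0775,"ty":-0.356,"tz":0.06,"turn":0.63,"jaw":0},{"tx":0.0775,"ty":-0.356,"tz":0.03,"turn":0.63,"jaw":0},{"tx":0.0775,"ty":-0.356,"tz":0.02,"turn":0.63,"jaw":0},{"tx":0.0775,"ty":-0.356,"tz":0.02,"turn":0.63,"jaw":0}])

```text
clock: 52.65
tool_pos: [0.6866, -0.159, 0.1539]
tcp_rot: [[0.892, 0.451, -0.003], [0.451, -0.892, 0.001], [-0.002, -0.002, -1.0]]
wrist_force: [0.4, -0.3, -1.6]
finger_gap: 0.198
grasp_force: 99.5
```

Run:
```python
from h import *
s=state();print(s['clock'],s['tool_pos'],yang())
reds('top');print()
im,d,P=cap('wrist');X=cloud(d,P)
blobs(X,.04,.055,200,(.64,.75,-.22,-.1))
im,d,P=cap('top');X=cloud(d,P)
blobs(X,.042,.053,60,(.5,.63,-.06,.26))
```

```text
52.65 [ 0.68661061 -0.15897416  0.15385353] -63.169468152456524
[595.8  -7.4] [33.3 12.9] 4.8 75 [256. 187.] z 0.0587
[587.1  92.5] [32.9 13.6] 5.6 75 [215. 192.] z 0.0582
[576.8 191.8] [32.9 12.7] 0.6 74 [175. 196.] z 0.0582

[ 687.9 -161.1] [59.8 60.3] 26.8 3505 [282. 197.] z 0.0457
[570.3  -9.2] [49.9 37.8] 4.9 223 [257. 200.] z 0.048
[560.6  90.7] [49.8 38.6] 5.8 226 [217. 204.] z 0.0484
[551.  190.3] [50.5 38.9] 5.4 233 [177. 209.] z 0.0476
```

All clamps are closed and the inserts are still seated. Now the key goes down into its holder.

servo_tool(plan=[{"tx":0,"ty":0,"tz":0,"turn":0,"jaw":0},{"tx":0,"ty":0,"tz":0,"turn":0,"jaw":0},{"tx":0,"ty":0,"tz":-0.01,"turn":0,"jaw":0},{"tx":0,"ty":0,"tz":-0.018,"turn":0,"jaw":0},{"tx":0,"ty":0,"tz":-0.023,"turn":0,"jaw":0},{"tx":0,"ty":0,"tz":-0.027,"turn":0,"jaw":0},{"tx":0,"ty":0,"tz":-0.031,"turn":0,"jaw":0},{"tx":0,"ty":0,"tz":-0.036,"turn":0,"jaw":0},{"tx":0,"ty":0,"tz":-0.041,"turn":0,"jaw":0},{"tx":0,"ty":0,"tz":-0.046,"turn":0,"jaw":0},{"tx":0,"ty":0,"tz":-0.051,"turn":0,"jaw":0},{"tx":0,"ty":0,"tz":-0.055,"turn":0,"jaw":0},{"tx":0,"ty":0,"tz":-0.058,"turn":0,"jaw":0},{"tx":0,"ty":0,"tz":-0.058,"turn":0,"jaw":0}])

```text
clock: 54.55
tool_pos: [0.688, -0.1608, 0.0991]
tcp_rot: [[0.893, 0.45, 0.0], [0.45, -0.893, -0.0], [0.0, 0.0, -1.0]]
wrist_force: [-3.2, 0.2, 5.3]
finger_gap: 0.196
grasp_force: 100.3
```

Home at z 0.0991, the same height as at pick-up. Releasing and retreating.

servo_tool(plan=[{"tx":0,"ty":0,"tz":0,"turn":0,"jaw":0.4},{"tx":0,"ty":0,"tz":0,"turn":0,"jaw":0.7},{"tx":0,"ty":0,"tz":0,"turn":0,"jaw":0.7},{"tx":0,"ty":0,"tz":0,"turn":0,"jaw":0.7},{"tx":0,"ty":0,"tz":0.03,"turn":0,"jaw":0.7},{"tx":0,"ty":0,"tz":0.09,"turn":0,"jaw":0.7},{"tx":0,"ty":0,"tz":0.15,"turn":0,"jaw":0.7},{"tx":-0.08,"ty":0.06,"tz":0.2,"turn":0,"jaw":0.7},{"tx":-0.12,"ty":0.12,"tz":0.2,"turn":0,"jaw":0.7},{"tx":-0.12,"ty":0.12,"tz":0.2,"turn":0,"jaw":0.7},{"tx":-0.12,"ty":0.12,"tz":0.2,"turn":0,"jaw":0.7},{"tx":-0.12,"ty":0.12,"tz":0.2,"turn":0,"jaw":0.7}])

```text
clock: 56.05
tool_pos: [0.568, -0.0408, 0.2975]
tcp_rot: [[0.893, 0.451, 0.001], [0.451, -0.893, -0.001], [0.001, 0.001, -1.0]]
wrist_force: [-0.5, -0.8, -0.5]
finger_gap: 0.7
grasp_force: 0.0
```

Run:
```python
from h import *
s=state();print(s['clock'],s['tool_pos'],s['wrist_force'])
im,d,P=cap('wrist','w5.png');X=cloud(d,P)
blobs(X,.118,.132,100,(.64,.75,-.22,-.1));print();blobs(X,.0465,.053,200,(.5,.63,-.06,.26));print()
reds('wrist')
```

```text
56.05 [ 0.5680246  -0.0408247   0.29754977] [-0.53761174 -0.76430494 -0.48880871]
[ 686.2 -159.8] [66.5 19.3] 26.9 1524 [444. 135.] z 0.1244

[552.2 190.4] [49.7 39.9] 6.5 901 [ 94. 105.] z 0.0487
[561.9  90.9] [51.1 39.3] 5.4 951 [176. 135.] z 0.049
[571.5  -9. ] [50.  37.9] 5.1 883 [254. 165.] z 0.0489

[576.1 192.7] [37.1 16.4] 4.1 526 [90. 76.] z 0.059
[585.7  93.3] [36.9 15.9] 2.7 446 [178. 111.] z 0.0592
[596.1  -6.3] [35.4 15. ] 5.5 374 [261. 143.] z 0.0594
```

View pics/w5.png

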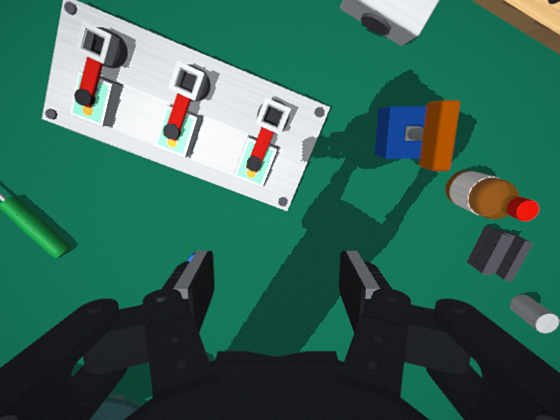

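The three pads lie over the insert centres at (85,97), (172,131) and (254,163). The key stands upright in its holder at (440,135), with its top at 0.124 m as at the start. Handing in.

```bash
python3 -c "
from plant import *
print(hand_in())"
```

```text
the job is handed in; nothing more can be done
None
```

I handed the job in at about 56 s: my last measurements showed all three inserts seated flat, all three clamps closed over them with the key, and the key back upright in its holder at its starting height; the hand-in gave no verdict.

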